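Put the two-pan balance to rest after weighing

ROBOT

A 6-joint arm with a two-finger parallel gripper is mounted at the origin on the work surface. World frame = base frame: x ahead of the robot, y to its left, z up, the work surface at z = 0. Lengths are in mm, angles in degrees, forces in N, time in s.
With the tool pointing down it reaches from about 300 to 850 mm from the base axis. Payload 4.2 kg.
Tool frame: the origin (TCP) lies midway between the tips of the shut fingers; the grasp point (between the pads) lies 19 mm behind it; x points along the fingers, y is the direction in which the jaws open and shut, and the axes are right-handed (so a half turn about x gives the same grasp; the last joint's range is limited). The gripper opens to 91 mm and grips with 3 to 60 N. Pads are 32 mm wide; open, the fingers measure 118 mm over their backs; the gripper's body (76 mm by 178 mm) begins 60 mm behind the grasp point.
Start: joints at [65.947, 18.312, 89.639, -0, 72.044, -1.146], TCP at [223.813, 529.67, 213.976] pointing down, gripper open.
Joint ranges: [-177.97, 177.97], [-48.28, 115.42], [12.27, 149.76], [-77.06, 257.06], [2.81, 150.46], [-146.56, 146.56]. Speed limits (degrees/s): [147.25, 147.25, 180, 180, 180, 180].

INTERFACE

Orientations are given as [roll, pitch, yaw] about the fixed x, y, z axes, in that order (R = Rz(yaw) Ry(pitch) Rx(roll)).
In Python, from workcell import * gives the robot as it stands.
- The arm moves only by the shell command python3 -m handwheel 'ROWS' [FORCE]. ROWS is a JSON object of lists of equal length, an entry for each row: "gripper": the closure, from 0 (fully open) to 1 (shut); "offset": the shift along the tool's x, y, z in mm, a list of three; "rot": the turn, a rotation vector about the tool's x, y, z in degrees, a list of three. A call has 1 to 5 rows; each row is the pose to reach, as a shift and turn from the pose commanded when the call began, along the tool's axes at that moment; what a row does not reach only later rows make up. A row lasts 1/12 s, in which the tool goes at most 41.7 mm and 7.16 degrees, less where a joint would pass 70% of its speed; a pose out of reach is approached as far as the arm can. A call with a gripper value outside its range is refused whole. The fingers move at their own pace and stop on an object; FORCE is the grip in N (left out, the last holds). Time passes only in rows, so rows that repeat a pose let the fingers close. It gives the time, the measured TCP pose, the force and the opening at its end, in the units of the state.
- state(): the state, without advancing time (a new reading comes with each control period).
- grab_frame(name): name is "side" or "top"; returns the picture (400x640x3 uint8, red, green, blue); there is no depth.
- camera_params(name): a dict with "fx", "fy", "cx", "cy" (pixels), "position" and "attitude" of the camera in the world. Camera axes: x right, y up, looking along -z (the intrinsics and any distortion apply to the point x, -y, -z); pixel columns grow to the right and rows downward; lengths in mm; the calibration is good to about 2 mm. A picture is of the moment at which its call begins. camera_params takes no time and is no camera call.
- job_done(): hands the job in, once; it reports no verdict.
The state is a dict: "time_s": time; "qpos": joint angles; "qvel": joint speeds; "effort": joint torques, N m; "ee_pos": TCP position; "ee_rot": TCP orientation; "force": force on the tool from outside, world axes, zero at the start; "torque": the same for the moment, N m; "gripper_width": finger opening in mm.
Only numpy, scipy, OpenCV 4.12 (cv2) and the standard library are available. Lean on these libraries where they do the work, as an engineer would, in place of code of your own. Each camera call takes 0.05 s, during which the arm holds its last target.

TASK

Weighing is over. Clear the balance: stand the brass weight upright in the empty bay of its box, and nest every white casserole, the one still on the balance and those on the bench, upright into the one on the blue tray to make a single stack. When the balance is empty, put it to rest: lift one pan by its rim and nest it squarely in the other where that stands on its carrier. Set things down rather than dropping them, and do not disturb the amber jar, flask or burner.

Things in the scene. Friction and masses are not known exactly. Their poses are not given: they have to be found in the camera images.
- dish_w_mid (a point): White casserole, one of 5 alike (mm): bowl 92 across, 55 high; top 22 is a collar (inner radius 42), then a step in to a 40 radius body and 32 radius foot. Level handle 14 wide, 12 high, along +x from 46 to 106 off the axis, mid-height 44 above foot. Nested, its step rests on the rim below: 22 higher, 2 play, handles any way. 0.1-0.2 kg. Point: on axis, 27.5 above foot. Starts in a balance pan
- dish_1_mid (a point): White casserole, one of 5 alike (mm): bowl 92 across, 55 high; top 22 is a collar (inner radius 42), then a step in to a 40 radius body and 32 radius foot. Level handle 14 wide, 12 high, along +x from 46 to 106 off the axis, mid-height 44 above foot. Nested, its step rests on the rim below: 22 higher, 2 play, handles any way. 0.1-0.2 kg. Point: on axis, 27.5 above foot. On the bench; may be absent (None)
- dish_2_mid (a point): White casserole, one of 5 alike (mm): bowl 92 across, 55 high; top 22 is a collar (inner radius 42), then a step in to a 40 radius body and 32 radius foot. Level handle 14 wide, 12 high, along +x from 46 to 106 off the axis, mid-height 44 above foot. Nested, its step rests on the rim below: 22 higher, 2 play, handles any way. 0.1-0.2 kg. Point: on axis, 27.5 above foot. On the bench; may be absent (None)
- dish_3_mid (a point): White casserole, one of 5 alike (mm): bowl 92 across, 55 high; top 22 is a collar (inner radius 42), then a step in to a 40 radius body and 32 radius foot. Level handle 14 wide, 12 high, along +x from 46 to 106 off the axis, mid-height 44 above foot. Nested, its step rests on the rim below: 22 higher, 2 play, handles any way. 0.1-0.2 kg. Point: on axis, 27.5 above foot. On the bench; may be absent (None)
- dish_base_mid (a point): White casserole, one of 5 alike (mm): bowl 92 across, 55 high; top 22 is a collar (inner radius 42), then a step in to a 40 radius body and 32 radius foot. Level handle 14 wide, 12 high, along +x from 46 to 106 off the axis, mid-height 44 above foot. Nested, its step rests on the rim below: 22 higher, 2 play, handles any way. 0.1-0.2 kg. Point: on axis, 27.5 above foot. Stands on the tray
- pan_a_mid (a point): Cream balance pan, loose: a shallow round dish (mm) 120 across, 28 high, foot 76 across, inner floor 7 above the foot, rolled rim 8 wide (radius 52 to 60) and 8 high. Stands free on its carrier. 0.12 kg. Nested in its twin it rests rim on rim, 8 higher, 1.5 play. Point: on its axis, 14 above the foot, z up
- pan_b_mid (a point): Cream balance pan, loose: a shallow round dish (mm) 120 across, 28 high, foot 76 across, inner floor 7 above the foot, rolled rim 8 wide (radius 52 to 60) and 8 high. Stands free on its carrier. 0.12 kg. Nested in its twin it rests rim on rim, 8 higher, 1.5 play. Point: on its axis, 14 above the foot, z up
- carrier_l_top (a point): top centre of the steel pan carrier (disc 68 mm across) on the +y side of the balance, about 100 mm above the bench. The two carriers, 210 mm apart along y, hang on one beam: always level, the heavier sinks up to 6 mm as the other rises. x points away from the balance's front, z up. The balance is fixed and lower than the pans between them
- carrier_r_top (a point): top centre of the steel pan carrier (disc 68 mm across) on the -y side of the balance, about 100 mm above the bench. The two carriers, 210 mm apart along y, hang on one beam: always level, the heavier sinks up to 6 mm as the other rises. x points away from the balance's front, z up. The balance is fixed and lower than the pans between them
- weight_mid (a point): 200 g brass weight: cylinder 30 mm across, 33 mm high, then a neck and a lifting knob 16 mm across, from 39 to 50 mm above the foot. Starts in the other pan. Point: on the axis, 25 mm above the foot, z up
- empty_bay (a point): floor centre of the empty bay (60 by 62 mm inside, walls 23 mm above this floor, which is 5 mm above the bench) of the fixed wooden weight box; z up, x toward its open lid, y toward the bay that holds the small weights
- tray: fixed blue plastic tray, 170 by 170 mm, floor 4 mm thick, lip 14 mm high; origin at the centre of its underside, x and y along its sides
- flask: bystander, loose: conical glass flask, 84 mm across, 118 mm high; origin at the centre of its underside. Not to be moved
- burner: bystander, loose: glass spirit burner with black cap, 72 mm across, 80 mm high; origin at the centre of its underside. Not to be moved
- amber_jar: bystander, loose: amber jar with red cap, 68 mm across, 120 mm high; origin at the centre of its underside. Not to be moved

How it is judged (in metres and radians):
On the way, in this order (a step that is already met when the one before it is completed fails the run):
1. the balance is cleared: its casserole nested in the stack on the tray, the weight in the empty bay of its box (horizontal distance between dish_w_mid and dish_base_mid below 0.006 m and angle between dish_w_mid's own z axis and vertical below 0.06 rad and z of dish_w_mid in the frame of dish_base_mid between 0.018 and 0.092 m and x of weight_mid in the frame of empty_bay between -0.019 and 0.019 m and y of weight_mid in the frame of empty_bay between -0.019 and 0.019 m and z of weight_mid in the frame of empty_bay below 0.03 m and angle between weight_mid's own z axis and vertical below 0.1 rad), for 0.2 s.
2. one empty pan is nested in the other on one carrier of the balance (horizontal distance between pan_a_mid and pan_b_mid below 0.005 m and angle between each of pan_a_mid, pan_b_mid's own z axis and vertical below 0.06 rad and ((horizontal distance between pan_a_mid and carrier_l_top below 0.02 m and z of pan_a_mid in the frame of carrier_l_top between 0.008 and 0.018 m and z of pan_b_mid in the frame of pan_a_mid between 0.005 and 0.012 m) or (horizontal distance between pan_a_mid and carrier_r_top below 0.02 m and z of pan_a_mid in the frame of carrier_r_top between 0.008 and 0.018 m and z of pan_b_mid in the frame of pan_a_mid between 0.005 and 0.012 m) or (horizontal distance between pan_b_mid and carrier_l_top below 0.02 m and z of pan_b_mid in the frame of carrier_l_top between 0.008 and 0.018 m and z of pan_a_mid in the frame of pan_b_mid between 0.005 and 0.012 m) or (horizontal distance between pan_b_mid and carrier_r_top below 0.02 m and z of pan_b_mid in the frame of carrier_r_top between 0.008 and 0.018 m and z of pan_a_mid in the frame of pan_b_mid between 0.005 and 0.012 m))), for 0.2 s.
At the end, for the whole second after the job is handed in: Casseroles in one upright stack on the tray's one (axes within 6 mm, tilt under 0.06 rad, 18 to 92 mm above it), it on the tray floor; weight upright on the bay floor; one pan in the other on a carrier (axes within 5 mm, 5 to 12 mm apart, within 20 mm of its centre); all at rest (all of step 1 and all of step 2 and horizontal distance between each of dish_1_mid, dish_2_mid, dish_3_mid and dish_base_mid below 0.006 m and angle between each of dish_1_mid, dish_2_mid, dish_3_mid, dish_base_mid's own z axis and vertical below 0.06 rad and z of dish_1_mid in the frame of dish_base_mid between 0.018 and 0.092 m and z of dish_2_mid in the frame of dish_base_mid between 0.018 and 0.092 m and z of dish_3_mid in the frame of dish_base_mid between 0.018 and 0.092 m and z of dish_base_mid in the frame of tray between 0.025 and 0.037 m and x of dish_base_mid in the frame of tray between -0.06 and 0.06 m and y of dish_base_mid in the frame of tray between -0.06 and 0.06 m and linear speed of each of dish_w, dish_1, dish_2, dish_3, dish_base, pan_a, pan_b, weight below 0.03 m/s); the robot touches nothing.
It fails at once if the amber jar, the flask or the burner is moved by more than 30 mm or tipped (distance of any of flask, burner, amber_jar from where it was at the start of the episode above 0.03 m or angle between any of flask, burner, amber_jar's own z axis and vertical above 0.5 rad).
It fails at once if a casserole, pan or the weight is dropped (falls free at more than 1 m/s, a drop of about 50 mm) ((linear speed of dish_w above 1 m/s and contact force between the fingers and dish_w below 0.05 N) or (linear speed of dish_1 above 1 m/s and contact force between the fingers and dish_1 below 0.05 N) or (linear speed of dish_2 above 1 m/s and contact force between the fingers and dish_2 below 0.05 N) or (linear speed of dish_3 above 1 m/s and contact force between the fingers and dish_3 below 0.05 N) or (linear speed of dish_base above 1 m/s and contact force between the fingers and dish_base below 0.05 N) or (linear speed of pan_a above 1 m/s and contact force between the fingers and pan_a below 0.05 N) or (linear speed of pan_b above 1 m/s and contact force between the fingers and pan_b below 0.05 N) or (linear speed of weight above 1 m/s and contact force between the fingers and weight below 0.05 N)).
Of dish_1, dish_2, dish_3 only 2 to 3 are there at a start; the rules pass over those that are not, and their reading is None.
At some moment in a run one of dish_1, dish_2, dish_3 may be knocked a few centimetres aside while the robot is not near it.
It also fails if it takes over 200 s, if anything falls off the work surface, if the arm or the gripper's body presses on something with over 40 N, if the wrist force passes 120 N, or if a joint passes its speed limit or range.

## Working session

There is one attempt and no reset: what is moved stays moved. The work goes in short steps, Python scripts to look and compute and a shell command to move; the robot and the scene stay as the last step left them, time stands still between calls to the robot, and variables do not carry over. Pictures are saved under pics/ and viewed, and the job is handed in when it is done.

```bash
ls; mkdir -p pics; python3 - <<'E'
from workcell import *
import cv2
print(state())
for n in ("side","top"):
    f=grab_frame(n); cv2.imwrite(f"pics/{n}0.png",f[:,:,::-1]); print(n,camera_params(n))
E
```

```text
pics
{'time_s': 0.0, 'qpos': array([ 6.59483364e+01,  1.83509489e+01,  8.97078361e+01, -6.41564256e-04,
        7.20441741e+01, -1.14472471e+00]), 'qvel': array([ 0.04807413,  0.03383069, -0.09467257,  0.10716355,  0.05520001,
        0.12026642]), 'effort': array([-1.46170602e-03, -4.12460017e+01, -2.31969541e+01,  7.25578750e-02,
        4.60018404e-02, -1.57407258e-04]), 'ee_pos': array([223.58940912, 529.18174347, 213.11754141]), 'ee_rot': array([ -90.80529138,   89.89703909, -113.71203189]), 'force': array([-0.54897212, -0.13961738, -0.34771242]), 'torque': array([ 0.02090889, -0.01013981,  0.01123364]), 'gripper_width': 90.73593087782172}
side {'fx': 498.5295881526907, 'fy': 498.5295881526907, 'cx': 317.1582264613685, 'cy': 198.5951928641015, 'position': array([418.08081125, 915.83482642, 893.41994627]), 'attitude': array([  51.43608706,   -0.78698677, -168.10196322])}
top {'fx': 403.5892766183263, 'fy': 403.5892766183263, 'cx': 319.02202462850295, 'cy': 200.19006337175108, 'position': array([ 505.84088983,  -56.05054277, 1161.45311531]), 'attitude': array([  5.08887328,   0.40385035, -90.19754895])}
```

View pics/side0.png

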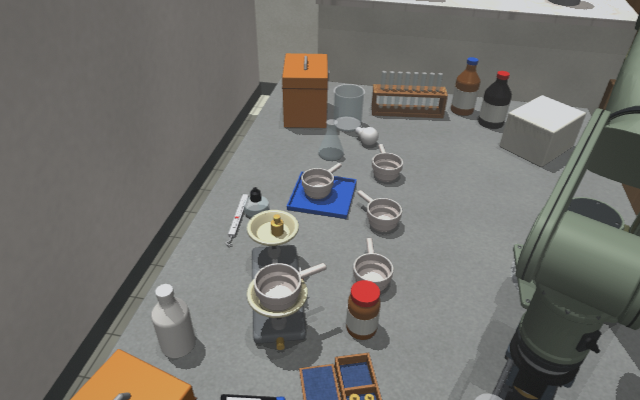

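View pics/top0.png

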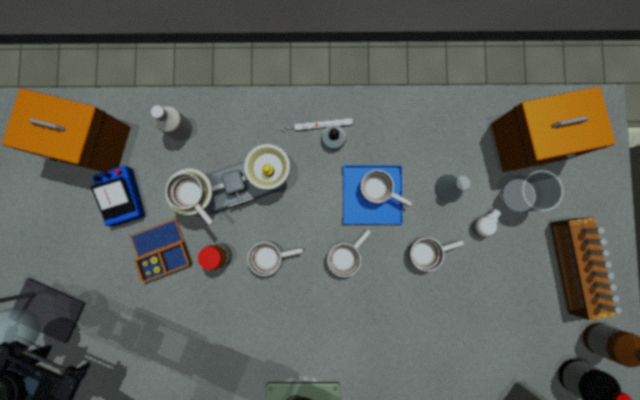

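```bash
cat > h.py <<'E'
from workcell import *
import cv2, numpy as np
from scipy.spatial.transform import Rotation as R
def cam(n):
    p=camera_params(n); return p, R.from_euler('xyz',p['attitude'],degrees=True).as_matrix(), np.array(p['position'])
def proj(n,P):
    p,M,t=cam(n); c=(np.atleast_2d(P)-t)@M
    return np.c_[p['cx']+p['fx']*c[:,0]/-c[:,2], p['cy']+p['fy']*-c[:,1]/-c[:,2]]
def ray(n,uv):
    p,M,t=cam(n); uv=np.atleast_2d(uv)
    d=np.c_[(uv[:,0]-p['cx'])/p['fx'],-(uv[:,1]-p['cy'])/p['fy'],-np.ones(len(uv))]
    return t,d@M.T
def atz(n,uv,z):
    t,d=ray(n,uv); return t+d*((z-t[2])/d[:,2])[:,None]
def tri(a,b):
    t1,d1=ray('top',a);t2,d2=ray('side',b);d1=d1[0]/np.linalg.norm(d1[0]);d2=d2[0]/np.linalg.norm(d2[0])
    s=np.linalg.lstsq(np.c_[d1,-d2],t2-t1,rcond=None)[0];p,q=t1+d1*s[0],t2+d2*s[1];return (p+q)/2,np.linalg.norm(p-q)
def circ(c,r,z,n=40):
    a=np.linspace(0,2*np.pi,n); return np.c_[c[0]+r*np.cos(a),c[1]+r*np.sin(a),np.full(n,z)]
def snap(n,name,box=None,k=1,draw=[]):
    f=grab_frame(n)[:,:,::-1].copy()
    cv2.imwrite(f'pics/{name}_raw.png',f)
    show(f,n,name,box,k,draw); return f
def show(f,n,name,box=None,k=1,draw=[]):
    x0,y0,x1,y1=box or (0,0,640,400)
    g=cv2.resize(f[y0:y1,x0:x1],None,fx=k,fy=k,interpolation=cv2.INTER_CUBIC)
    for P,col in draw:
        q=((proj(n,P)-[x0,y0]+.5)*k-.5)
        cv2.polylines(g,[np.round(q*8).astype(np.int32)],False,col,1,cv2.LINE_AA,3)
    cv2.imwrite(f'pics/{name}.png',g)
def tcp():
    s=state(); return np.array(s['ee_pos']), R.from_euler('xyz',s['ee_rot'],degrees=True).as_matrix(), s
E
python3 - <<'E'
from h import *
f=cv2.imread('pics/top0.png');g=cv2.imread('pics/side0.png')
show(f,'top','t1',(130,130,330,280),4)
show(f,'top','t2',(310,130,510,280),4)
show(g,'side','s1',(220,170,420,320),4)
show(g,'side','s2',(270,300,410,400),5)
E
```

```text
(no output)
```

View pics/t1.png

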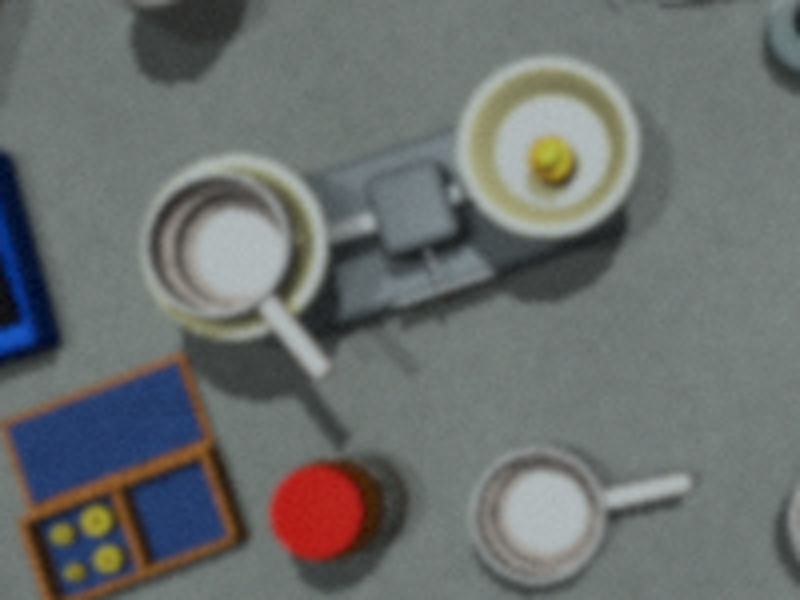

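View pics/t2.png

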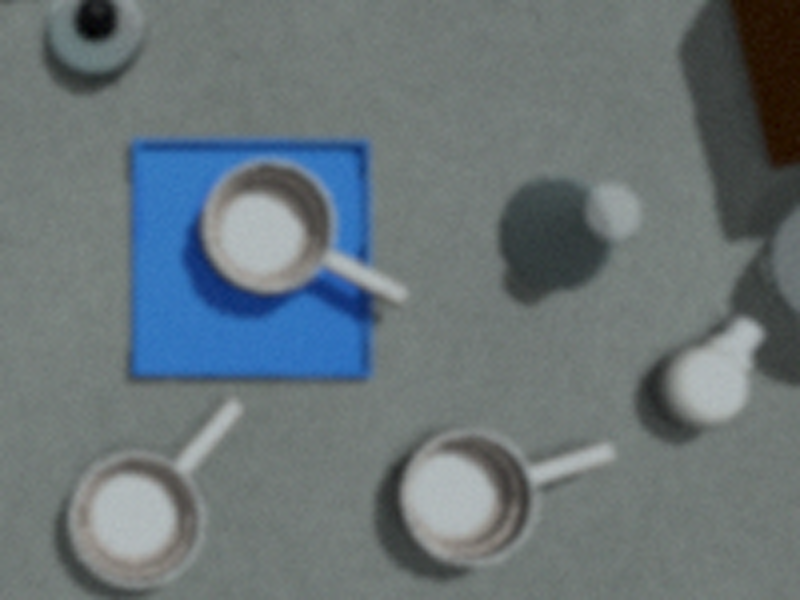

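View pics/s1.png

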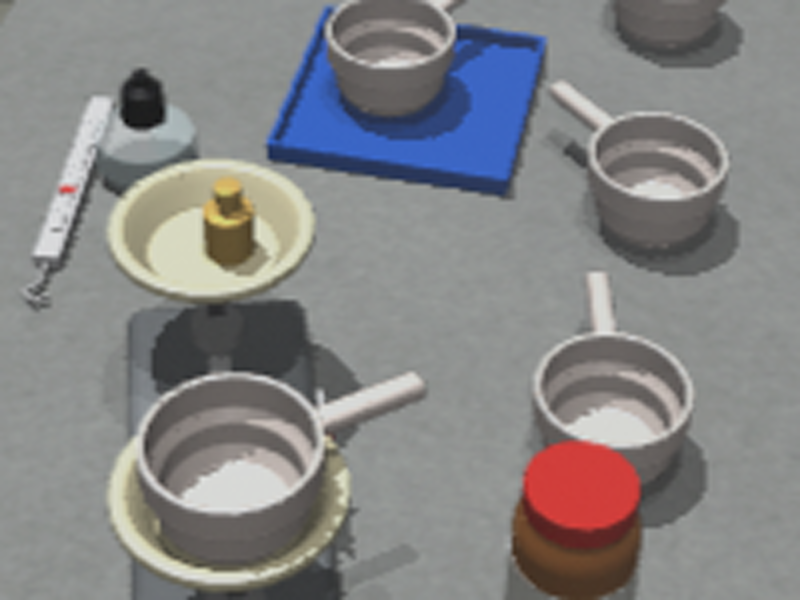

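View pics/s2.png

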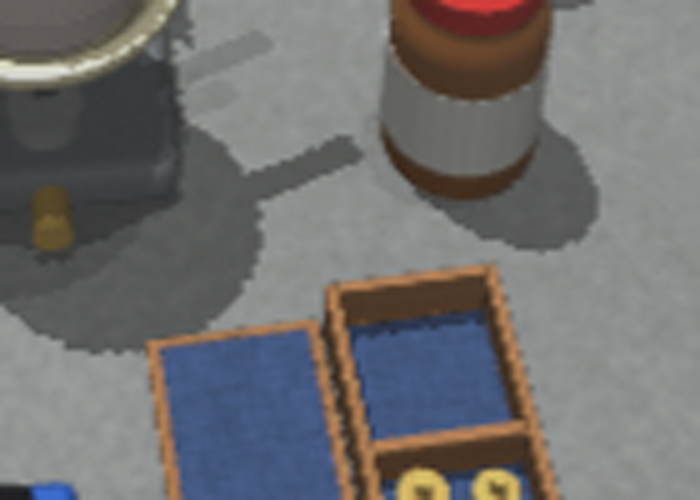

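```bash
cat > m.py <<'E'
from h import *
from scipy.optimize import minimize
def score(img,n,c,r,z,d=1.5,amin=0,amax=360):
    a=np.radians(np.linspace(amin,amax,120))
    def s(rr):
        q=proj(n,np.c_[c[0]+rr*np.cos(a),c[1]+rr*np.sin(a),np.full(len(a),z)]).astype(np.float32)
        return cv2.remap(img,q[:,0].reshape(-1,1),q[:,1].reshape(-1,1),cv2.INTER_LINEAR).ravel()
    w=s(r-2.5)-s(r+2.5); return np.mean(np.clip(w,-10,60))
def fit(img,n,c0,r,z,rng=14):
    g=cv2.GaussianBlur(cv2.cvtColor(img,cv2.COLOR_BGR2GRAY),(0,0),.8).astype(np.float32)
    best=None
    for st,w in ((2,rng),(.5,3)):
        b=best[1] if best else np.array(c0,float)
        L=[(score(g,n,b+[i,j],r,z),tuple(b+[i,j])) for i in np.arange(-w,w+.1,st) for j in np.arange(-w,w+.1,st)]
        m=max(L); best=(m[0],np.array(m[1]))
    # centroid of near-best
    P=np.array([p for s,p in L if s>.95*m[0]]); return P.mean(0),m[0]
E
python3 - <<'E'
from m import *
f=cv2.imread('pics/top0.png');g=cv2.imread('pics/side0.png')
D={'d1':(264.8,259,55),'d2':(343.8,259.5,55),'d3':(426.8,254.5,55),'base':(377,186.8,59),'w':(184.5,191.5,162),'panw':(189,191.8,128),'panr':(267,166.8,128)}
S={'d1':(373,268,55),'d2':(384.5,210.5,55),'d3':(387,160,55),'base':(317.5,177,59),'w':(278,279,162),'panw':(277.5,293,128),'panr':(272.5,226,128)}
for k,(u,v,z) in D.items():
    r=46 if 'pan' not in k else 60
    c0=atz('top',(u,v),z)[0][:2]
    a=fit(f,'top',c0,r,z); b=fit(g,'side',atz('side',S[k][:2],z)[0][:2],r,z)
    print(k,'init',c0.round(0),'top',a[0].round(1),round(a[1],1),'side',b[0].round(1),round(b[1],1), 'tri',np.round(tri(proj('top',[*a[0],z])[0],proj('side',[*b[0],z])[0])[0],1))
E
```

```text
d1 init [444.  99.] top [447.2 102.7] 14.9 side [446.5 100.8] 29.7 tri [446.8 102.4  56.6]Traceback (most recent call last):
  File "<stdin>", line 8, in <module>
  File "m.py", line 14, in fit
    L=[(score(g,n,b+[i,j],r,z),tuple(b+[i,j])) for i in np.arange(-w,w+.1,st) for j in np.arange(-w,w+.1,st)]
        ~~~~~^^^^^^^^^^^^^^^^^
  File "m.py", line 8, in score
    w=s(r-2.5)-s(r+2.5); return np.mean(np.clip(w,-10,60))
      ~^^^^^^^
  File "m.py", line 6, in s
    q=proj(n,np.c_[c[0]+rr*np.cos(a),c[1]+rr*np.sin(a),np.full(len(a),z)]).astype(np.float32)
      ~~~~^^^^^^^^^^^^^^^^^^^^^^^^^^^^^^^^^^^^^^^^^^^^^^^^^^^^^^^^^^^^^^^^
  File "h.py", line 7, in proj
    p,M,t=cam(n); c=(np.atleast_2d(P)-t)@M
          ~~~^^^
  File "h.py", line 5, in cam
    p=camera_params(n); return p, R.from_euler('xyz',p['attitude'],degrees=True).as_matrix(), np.array(p['position'])
ValueError: time passes only in moves, steps and waits
```

```bash
python3 - <<'E'
s=open('h.py').read()
s=s.replace("def cam(n):\n    p=camera_params(n); return p,","_C={}\ndef cam(n):\n    import pickle,os\n    if n not in _C:\n        fn=f'cam_{n}.pkl'\n        if not os.path.exists(fn): pickle.dump(camera_params(n),open(fn,'wb'))\n        _C[n]=pickle.load(open(fn,'rb'))\n    p=_C[n]; return p,")
open('h.py','w').write(s)
E
cat > meas.py <<'E'
from m import *
def run(f,g,D,S):
  for k,(u,v,z) in D.items():
    r=46 if 'pan' not in k else 60
    c0=atz('top',(u,v),z)[0][:2]
    a=fit(f,'top',c0,r,z); b=fit(g,'side',atz('side',S[k][:2],z)[0][:2],r,z)
    print(k,'init',c0.round(0),'top',a[0].round(1),round(a[1],1),'side',b[0].round(1),round(b[1],1), 'tri',np.round(tri(proj('top',[*a[0],z])[0],proj('side',[*b[0],z])[0])[0],1))
E
python3 - <<'E'
from meas import *
f=cv2.imread('pics/top0.png');g=cv2.imread('pics/side0.png')
D={'d1':(264.8,259,55),'d2':(343.8,259.5,55),'d3':(426.8,254.5,55),'base':(377,186.8,59),'w':(184.5,191.5,162),'panw':(189,191.8,128),'panr':(267,166.8,128)}
S={'d1':(373,268,55),'d2':(384.5,210.5,55),'d3':(387,160,55),'base':(317.5,177,59),'w':(278,279,162),'panw':(277.5,293,128),'panr':(272.5,226,128)}
run(f,g,D,S)
E
```

```text
d1 init [444.  99.] top [447.2 102.7] 14.9 side [446.5 100.8] 29.7 tri [446.8 102.4  56.6]
d2 init [ 442. -115.] top [ 443.  -115.9] 16.2 side [ 443.4 -115.5] 23.6 tri [ 443.2 -115.9   54.7]
d3 init [ 455. -341.] top [ 457.1 -342.6] 20.1 side [ 457.  -340.7] 10.7 tri [ 457.1 -342.9   53.5]
base init [ 640. -208.] top [ 644.4 -208.8] 25.5 side [ 643.4 -207.3] 23.6 tri [ 644.1 -209.    57.8]
w init [618. 287.] top [602.4 270.1] 19.1 side [622.2 281.4] 45.8 tri [613.6 274.6 154.5]
panw init [621. 287.] top [622.7 289.5] 30.6 side [622.6 283.1] 35.8 tri [621.6 287.6 133.4]
panr init [685.  85.] top [687.4  86.8] 40.9 side [686.   94.5] 47.4 tri [688.3  87.7 121.6]
```

```bash
python3 - <<'E'
from meas import *
f=cv2.imread('pics/top0.png');g=cv2.imread('pics/side0.png')
D={'w':(184.5,191.5,168),'panw':(189,191.8,134),'panr':(267,166.8,122)}
S={'w':(278,279,168),'panw':(277.5,293,134),'panr':(272.5,226,122)}
run(f,g,D,S)
gr=cv2.GaussianBlur(cv2.cvtColor(g,cv2.COLOR_BGR2GRAY),(0,0),.8).astype(np.float32)
a=fit(g,'side',(622,281),46,168); print(a)
for z in (160,165,168,170): 
  c=atz('top',(184.5,191.5),z)[0][:2]; print(z,fit(f,'top',c,46,z,6),fit(g,'side',c,46,z,8))
w=a[0]
dr=[(circ(w,46,168),(0,255,0)),(circ((622,287),60,134),(0,0,255)),(circ((688,87),60,122),(0,0,255))]
show(f,'top','t3',(150,130,310,250),5,dr)
show(g,'side','s3',(220,190,380,310),5,dr)
E
```

```text
w init [617. 284.] top [621.4 289.2] 17.4 side [620.3 286.7] 47.4 tri [620.5 288.4 170. ]
panw init [620. 285.] top [622.  287.7] 31.6 side [621.1 287.6] 35.0 tri [621.6 287.6 134. ]
panr init [686.  86.] top [688.4  87.7] 41.0 side [688.1  88.3] 49.3 tri [688.4  87.7 121.5]
(array([620.38636364, 286.59090909]), np.float32(47.425465))
160 (array([622.1072897 , 291.99503802]), np.float32(15.338102)) (array([622.72013692, 279.64260746]), np.float32(45.094776))
165 (array([621.70592586, 290.31133285]), np.float32(16.629614)) (array([621.26564246, 283.98440977]), np.float32(46.788933))
168 (array([621.38996333, 289.23615782]), np.float32(17.36709)) (array([620.34996333, 286.70615782]), np.float32(47.432846))
170 (array([621.10274821, 288.58883834]), np.float32(17.851189)) (array([619.66895374, 288.4663087 ]), np.float32(47.70179))
```

View pics/t3.png

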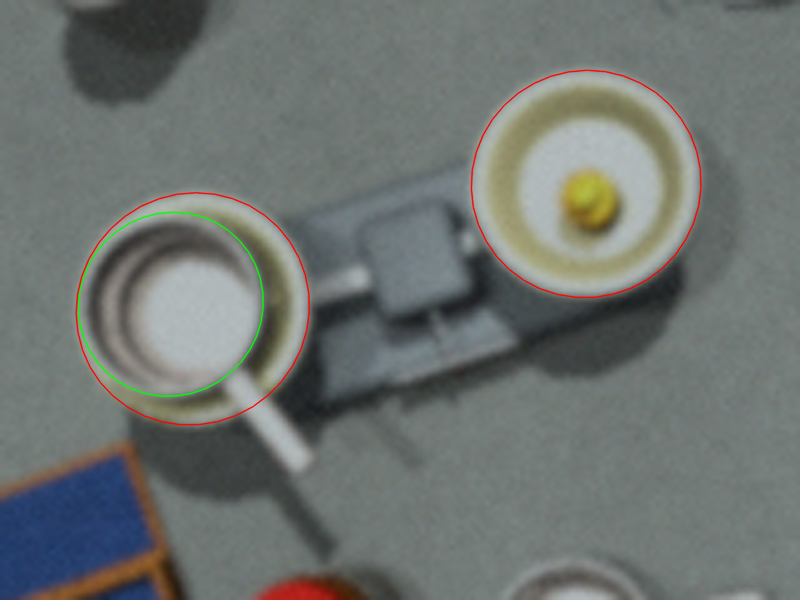

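View pics/s3.png

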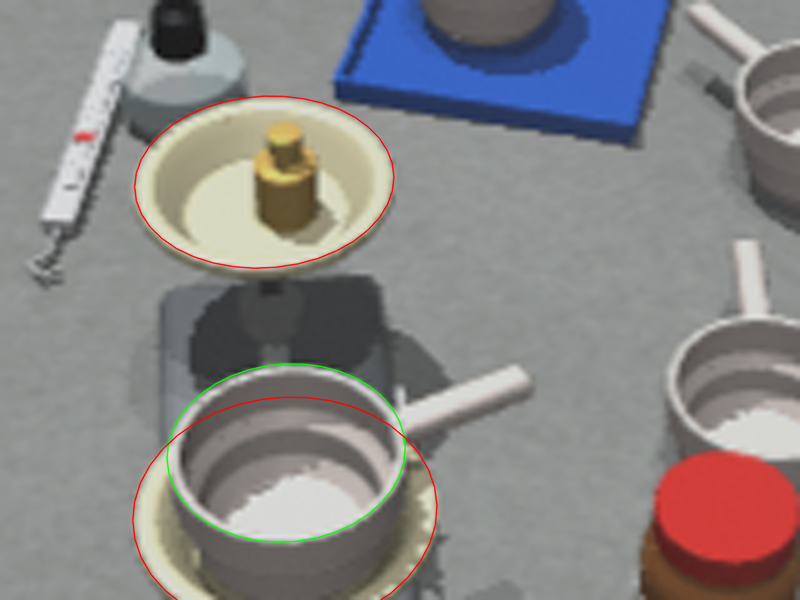

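```bash
cat > plan.py <<'E'
import sys
from h import *
# usage: plan x y z jawangle(deg, mod 180; opt) [flip]
def plan(x,y,z,a=None,tgt=None):
    p,M,s=tcp()
    ja=np.degrees(np.arctan2(M[1,1],M[0,1]))
    if a is None: a=ja
    d=(a-ja+90)%180-90
    if tgt=='f': d=d-180*np.sign(d)
    a=np.radians(ja+d)
    yv=np.array([np.cos(a),np.sin(a),0]); xv=np.array([0,0,-1.]); T=np.c_[xv,yv,np.cross(xv,yv)]
    off=M.T@(np.array([x,y,z])-p); rv=R.from_matrix(M.T@T).as_rotvec(degrees=True)
    print('t',round(s['time_s'],2),'tcp',p.round(1),'jaw',round(ja,1),'w',round(s['gripper_width'],1),'F',np.round(s['force'],1),'q',np.round(s['qpos'],0))
    print('offset',off.round(1),'rot',rv.round(2),'rows>=',round(max(np.linalg.norm(off)/41.7,np.linalg.norm(rv)/7.16),1))
if __name__=='__main__':
    v=sys.argv[1:]; plan(*[float(q) for q in v[:3]],*( [float(v[3])] if len(v)>3 else []),**({'tgt':'f'} if len(v)>4 else {}))
E
python3 - <<'E'
from h import *
f=cv2.imread('pics/top0.png');g=cv2.imread('pics/side0.png')
for nm,uv,z in (('jar',(209.5,257.5),120),('flaskbase',(448,189),0),('burner',(333.5,138.5),40),('wtknob',(267.5,169.5),144),('bay',(174,256.5),5)):
    print(nm,atz('top',uv,z)[0].round(1))
def cr(x,y): return (270+x/5,300+y/5)
# bay rim top corners in side crop s2 ; z=28
for c in [(335,290),(492,268),(375,443),(535,425)]: print(atz('side',cr(*c),28)[0].round(1))
print('knob tri',tri((267.5,168.7),(276.7,217))) 
E
python3 plan.py 621 288 300
```

```text
jar [452.3 232.2 120. ]
flaskbase [ 640.2 -421.1    0. ]
burner [780.7 -90.   40. ]
wtknob [675.6  82.  144. ]
bay [449.5 365.4   5. ]
[486.9 340.   28. ]
[427.1 316.5  28. ]
[460.6 401.8  28. ]
[402.4 381.5  28. ]
knob tri (array([677.92448462,  81.9311674 , 144.75548878]), np.float64(0.7804236847157383))
t 0.1 tcp [223.6 529.3 213.2] jaw 67.1 w 91.2 F [-0.2 -0.6 -0.5] q [66. 18. 90. -0. 72. -1.]
offset [-86.7 -67.7 459.9] rot [-0.   -0.    0.09] rows>= 11.3
```

```bash
python3 plan.py 638.2 328.5 230 67.1
```

```text
t 0.1 tcp [223.6 529.3 213.2] jaw 67.1 w 91.2 F [-0.2 -0.6 -0.5] q [66. 18. 90. -0. 72. -1.]
offset [-16.7 -23.6 460. ] rot [-0.01 -0.    0.09] rows>= 11.1
```

```bash
python3 -m handwheel '{"gripper":[0.6,0.6,0.6,0.6,0.6],"offset":[[-10,-12,40],[-20,-12,80],[-20,-12,120],[-20,-12,160],[-20,-12,200]],"rot":[[0,0,0],[0,0,0],[0,0,0],[0,0,0],[0,0,0]]}' 40
python3 -m handwheel '{"gripper":[0.6,0.6,0.6,0.6,0.6],"offset":[[0,0,40],[0,0,80],[0,-5,120],[0,-5,160],[0,-5,200]],"rot":[[0,0,0],[0,0,0],[0,0,0],[0,0,0],[0,0,0]]}'
python3 plan.py 638.2 328.5 200 67.1
```

```text
time_s: 0.52
ee_pos: [404.7, 439.7, 233.9]
ee_rot: [-133.2, 90.0, -156.1]
force: [0.1, 0.9, -0.8]
gripper_width: 60.9
time_s: 0.93
ee_pos: [587.1, 356.9, 233.5]
ee_rot: [-138.3, 89.9, -161.2]
force: [-0.6, 0.8, -0.0]
gripper_width: 36.7
t 0.93 tcp [587.1 356.9 233.5] jaw 67.1 w 36.7 F [-0.6  0.8 -0. ] q [ 30.  28.  71.   0.  81. -37.]
offset [33.5 -6.2 58.2] rot [-0.03 -0.04  0.04] rows>= 1.6
```

```bash
python3 -m handwheel '{"gripper":[0.6,0.6,0.6,0.6],"offset":[[0,-6,30],[10,-6,47],[22,-6,47],[22,-6,47]],"rot":[[0,0,0],[0,0,0],[0,0,0],[0,0,0]]}'
python3 plan.py 638.2 328.5 150 67.1
python3 - <<'E'
from h import *
p,M,s=tcp(); w=(621,288)
dr=[(circ(w,46,168),(0,255,0)),(np.array([p-M[:,1]*20,p+M[:,1]*20]),(0,0,255))]
snap('top','t4',(130,130,330,280),4,dr); snap('side','s4',(200,150,400,300),4,dr)
E
```

```text
time_s: 1.27
ee_pos: [625.6, 333.4, 207.6]
ee_rot: [-135.5, 89.6, -158.5]
force: [-0.7, -0.4, -0.5]
gripper_width: 36.3
t 1.27 tcp [625.6 333.4 207.6] jaw 67.0 w 36.3 F [-0.7 -0.4 -0.5] q [ 27.  31.  70.   0.  80. -40.]
offset [57.6  0.7 13.8] rot [-0.09 -0.29  0.29] rows>= 1.4
```

View pics/t4.png

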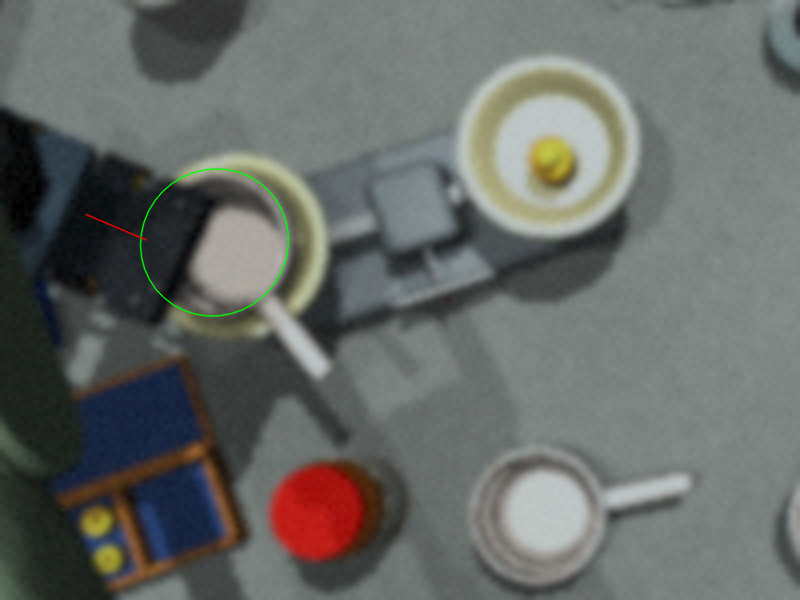

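View pics/s4.png

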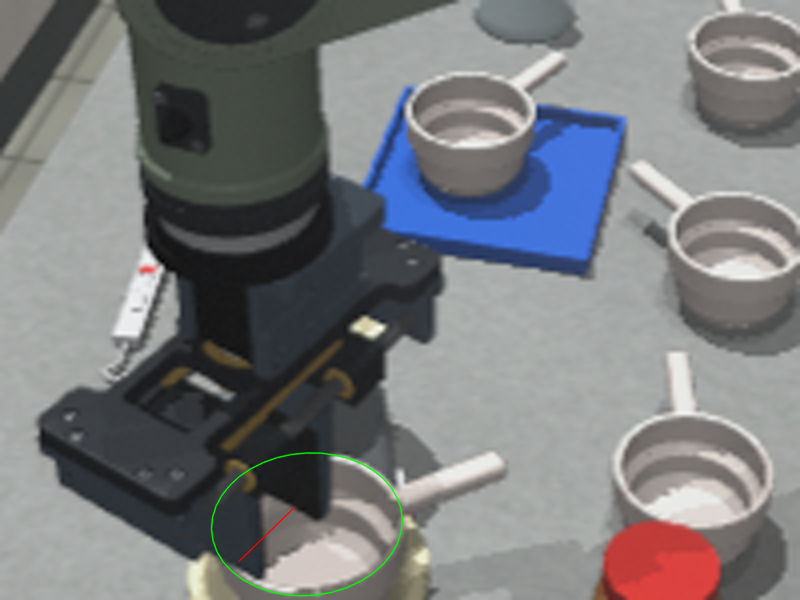

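```bash
python3 -m handwheel '{"gripper":[0.6,0.6],"offset":[[0,0,0],[0,0,0]],"rot":[[0,0,0],[0,0,0]]}'
python3 plan.py 638.2 328.5 150 67.1
```

```text
time_s: 1.53
ee_pos: [626.0, 335.5, 212.9]
ee_rot: [61.3, 89.9, 38.5]
force: [0.5, -0.8, 0.5]
gripper_width: 36.4
t 1.53 tcp [626.  335.5 212.9] jaw 67.2 w 36.4 F [ 0.5 -0.8  0.5] q [ 27.  31.  69.   0.  80. -40.]
offset [63.  -1.8 13.9] rot [ 0.07  0.04 -0.07] rows>= 1.5
```

```bash
python3 -m handwheel '{"gripper":[0.6,0.6,0.6,0.6,0.6],"offset":[[10,-2,14],[30,-2,14],[50,-2,14],[63,-2,14],[63,-2,14]],"rot":[[0,0,0],[0,0,0],[0,0,0],[0,0,0],[0,0,0]]}'
python3 -m handwheel '{"gripper":[0.6,0.6],"offset":[[0,0,0],[0,0,0]],"rot":[[0,0,0],[0,0,0]]}'
python3 plan.py 638.2 328.5 150 67.1
```

```text
time_s: 1.95
ee_pos: [637.4, 326.0, 145.0]
ee_rot: [-128.5, 89.6, -151.4]
force: [-0.8, 0.1, -1.0]
gripper_width: 36.4
time_s: 2.12
ee_pos: [639.6, 327.4, 150.0]
ee_rot: [46.6, 89.9, 23.7]
force: [0.6, -0.7, 0.2]
gripper_width: 36.4
t 2.12 tcp [639.6 327.4 150. ] jaw 67.1 w 36.4 F [ 0.6 -0.7  0.2] q [ 26.  34.  74.  -0.  73. -41.]
offset [ 0.   0.5 -1.7] rot [-0.    0.09 -0.09] rows>= 0.0
```

```bash
python3 -m handwheel '{"gripper":[0.8,0.9,1,1,1],"offset":[[0,0,0],[0,0,0],[0,0,0],[0,0,0],[0,0,0]],"rot":[[0,0,0],[0,0,0],[0,0,0],[0,0,0],[0,0,0]]}' 40
python3 -m handwheel '{"gripper":[1,1,1],"offset":[[0,0,0],[0,0,0],[0,0,0]],"rot":[[0,0,0],[0,0,0],[0,0,0]]}'
python3 plan.py 638.2 328.5 150 67.1
```

```text
time_s: 2.53
ee_pos: [638.5, 327.1, 149.3]
ee_rot: [-137.7, 90.0, -160.6]
force: [-0.2, -2.4, -0.5]
gripper_width: 6.6
time_s: 2.78
ee_pos: [638.8, 327.2, 149.0]
ee_rot: [34.7, 90.0, 11.8]
force: [-0.6, -0.5, 0.4]
gripper_width: 6.4
t 2.78 tcp [638.8 327.2 149. ] jaw 67.1 w 6.4 F [-0.6 -0.5  0.4] q [ 26.  34.  74.  -0.  73. -41.]
offset [-1.   1.  -1.1] rot [-0.01  0.01 -0.01] rows>= 0.0
```

```bash
python3 -m handwheel '{"gripper":[1,1,1,1,1],"offset":[[-5,0,0],[-15,0,0],[-30,0,0],[-50,0,0],[-70,0,0]],"rot":[[0,0,0],[0,0,0],[0,0,0],[0,0,0],[0,0,0]]}'
python3 -m handwheel '{"gripper":[1,1,1,1],"offset":[[-12,0,0],[-20,0,0],[-20,0,0],[-20,0,0]],"rot":[[0,0,0],[0,0,0],[0,0,0],[0,0,0]]}'
python3 plan.py 660.9 -169.4 235 67.1
python3 - <<'E'
from h import *
p,M,s=tcp(); w=p[:2]-42.8*M[:2,1]; print(w)
dr=[(circ(w,46,p[2]+19),(0,255,0))]
snap('side','s5',(180,100,420,280),3,dr)
E
```

```text
time_s: 3.2
ee_pos: [638.5, 327.2, 219.9]
ee_rot: [-156.7, 90.0, -179.6]
force: [0.5, -1.1, -0.9]
gripper_width: 6.3
time_s: 3.53
ee_pos: [638.7, 327.2, 239.1]
ee_rot: [88.4, 90.0, 65.5]
force: [-0.3, -0.3, -3.0]
gripper_width: 6.2
t 3.53 tcp [638.7 327.2 239.1] jaw 67.1 w 6.2 F [-0.3 -0.3 -3. ] q [ 26.  31.  65.   0.  84. -41.]
offset [   3.9 -448.8  213.8] rot [-0.01  0.   -0.02] rows>= 11.9
[621.99506457 287.79521515]
```

View pics/s5.png

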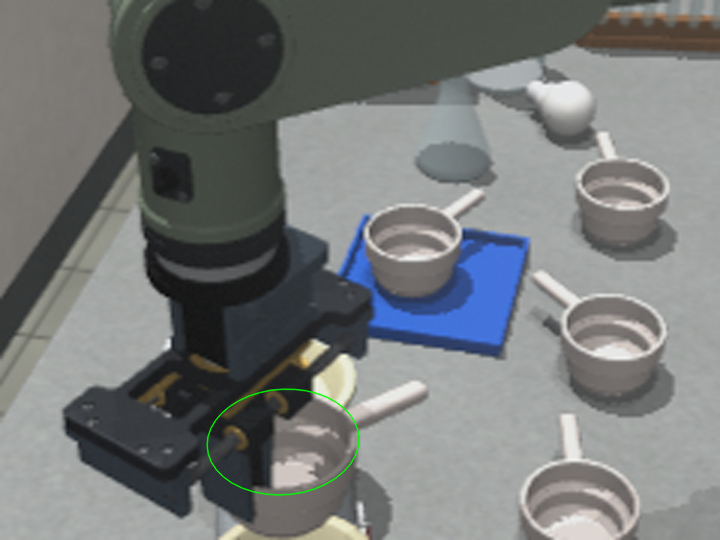

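```bash

python3 -m handwheel '{"gripper":[1,1,1,1,1],"offset":[[0,-15,7],[0,-40,19],[0,-70,33],[0,-100,48],[0,-130,62]],"rot":[[0,0,0],[0,0,0],[0,0,0],[0,0,0],[0,0,0]]}'
python3 -m handwheel '{"gripper":[1,1,1,1,1],"offset":[[0,-30,14],[0,-60,29],[0,-90,43],[0,-120,57],[0,-150,71]],"rot":[[0,0,0],[0,0,0],[0,0,0],[0,0,0],[0,0,0]]}'
python3 -m handwheel '{"gripper":[1,1,1,1,1],"offset":[[0,-30,14],[0,-60,29],[0,-85,41],[0,-105,50],[0,-115,55]],"rot":[[0,0,0],[0,0,0],[0,0,0],[0,0,0],[0,0,0]]}'
python3 plan.py 660.9 -169.4 130 67.1
```

```text
time_s: 4.0
ee_pos: [644.5, 180.9, 237.6]
ee_rot: [-128.5, 89.9, -151.4]
force: [1.1, 0.2, -2.0]
gripper_width: 6.6
time_s: 4.42
ee_pos: [651.1, 14.9, 237.8]
ee_rot: [-148.6, 89.9, -171.6]
force: [1.8, 0.2, -1.0]
gripper_width: 6.5
time_s: 4.83
ee_pos: [656.9, -113.6, 237.6]
ee_rot: [-137.4, 89.8, -160.4]
force: [0.1, -0.2, -1.8]
gripper_width: 6.3
t 4.83 tcp [ 656.9 -113.6  237.6] jaw 66.9 w 6.3 F [ 0.1 -0.2 -1.8] q [-11.  26.  74.  -0.  80. -78.]
offset [107.7 -49.5  25.8] rot [-0.18 -0.12  0.11] rows>= 2.9
```

```bash

python3 -m handwheel '{"gripper":[1,1,1,1,1],"offset":[[10,-20,10],[30,-40,20],[55,-50,26],[75,-50,26],[75,-50,26]],"rot":[[0,0,0],[0,0,0],[0,0,0],[0,0,0],[0,0,0]]}'
python3 -m handwheel '{"gripper":[1,1,1],"offset":[[0,0,0],[0,0,0],[0,0,0]],"rot":[[0,0,0],[0,0,0],[0,0,0]]}'
python3 plan.py 660.9 -169.4 100 67.1
python3 - <<'E'
from h import *
p,M,s=tcp(); w=p[:2]-42.8*M[:2,1]; print(w)
dr=[(circ(w,46,p[2]+19),(0,255,0)),(circ((644.2,-208.8),46,59),(0,0,255))]
snap('side','s6',(220,80,440,245),3.6,dr)
snap('top','t6',(320,110,460,230),5,dr)
E
```

```text
time_s: 5.25
ee_pos: [659.1, -165.8, 158.0]
ee_rot: [-174.5, 89.3, 162.5]
force: [-0.6, -0.3, -2.2]
gripper_width: 6.5
time_s: 5.5
ee_pos: [663.6, -165.6, 165.9]
ee_rot: [11.4, 89.8, -11.5]
force: [0.7, 0.6, -1.5]
gripper_width: 6.1
t 5.5 tcp [ 663.6 -165.6  165.9] jaw 67.1 w 6.1 F [ 0.7  0.6 -1.5] q [-15.  30.  78.   0.  72. -82.]
offset [65.9 -4.6 -1.2] rot [ 0.05  0.18 -0.04] rows>= 1.6
[ 646.98219444 -205.00208746]
```

View pics/s6.png

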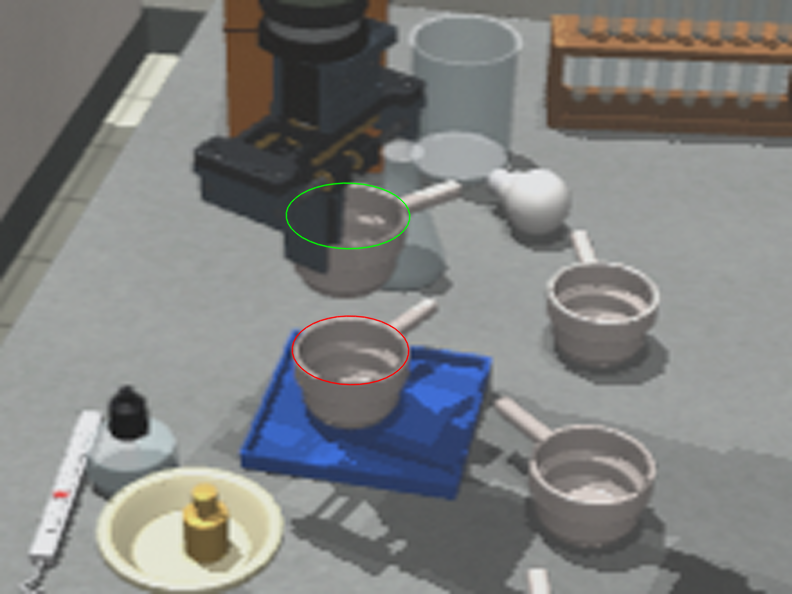

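View pics/t6.png

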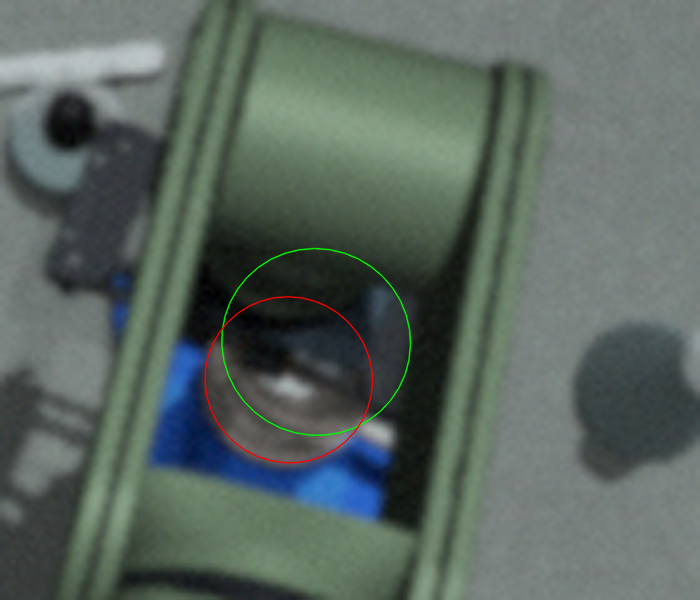

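```bash

python3 -m handwheel '{"gripper":[1,1,1,1,1],"offset":[[20,-4,-1],[40,-4,-1],[53,-4,-1],[60,-4,-1],[60,-4,-1]],"rot":[[0,0,0],[0,0,0],[0,0,0],[0,0,0],[0,0,0]]}'
python3 -m handwheel '{"gripper":[1,1,1],"offset":[[0,0,0],[0,0,0],[0,0,0]],"rot":[[0,0,0],[0,0,0],[0,0,0]]}'
python3 plan.py 660.9 -169.4 62 67.1
python3 - <<'E'
from h import *
p,M,s=tcp(); w=p[:2]-42.8*M[:2,1]; print(w)
dr=[(circ(w,46,p[2]+19),(0,255,0)),(circ((644.2,-208.8),46,59),(0,0,255))]
snap('side','s7',(270,130,370,205),8,dr)
E
```

```text
time_s: 6.02
ee_pos: [659.5, -168.8, 102.9]
ee_rot: [-175.1, 89.9, 162.0]
force: [0.3, 0.1, -1.2]
gripper_width: 6.8
time_s: 6.27
ee_pos: [661.1, -169.4, 105.5]
ee_rot: [9.2, 89.8, -13.7]
force: [-0.3, -0.2, -1.4]
gripper_width: 6.4
t 6.27 tcp [ 661.1 -169.4  105.5] jaw 67.1 w 6.4 F [-0.3 -0.2 -1.4] q [-15.  32.  83.   0.  65. -82.]
offset [43.5 -0.  -0.3] rot [ 0.    0.15 -0.02] rows>= 1.0
[ 644.39854692 -208.86009792]
```

View pics/s7.png

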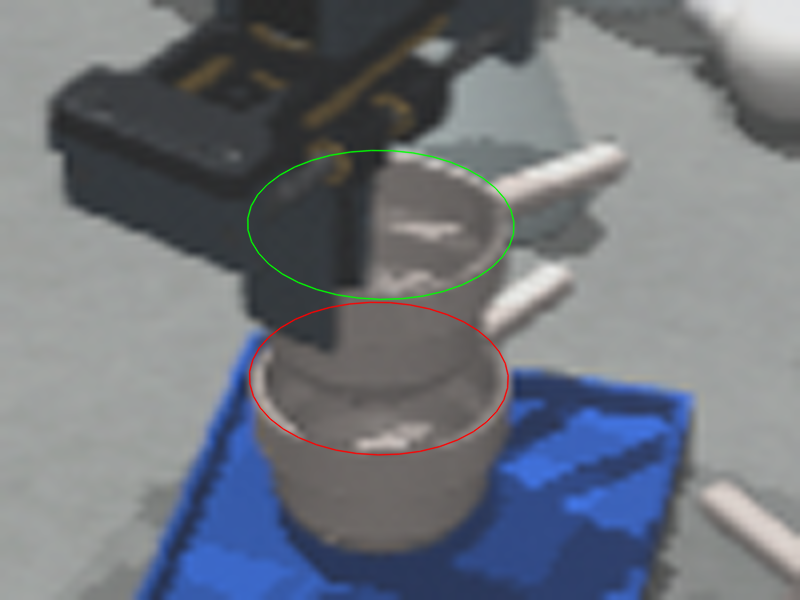

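```bash

python3 -m handwheel '{"gripper":[1,1,1,1,1],"offset":[[6,0,0],[13,0,0],[20,0,0],[26,0,0],[30,0,0]],"rot":[[0,0,0],[0,0,0],[0,0,0],[0,0,0],[0,0,0]]}'
python3 -m handwheel '{"gripper":[1,1,1,1,1],"offset":[[3,0,0],[6,0,0],[9,0,0],[11,0,0],[12,0,0]],"rot":[[0,0,0],[0,0,0],[0,0,0],[0,0,0],[0,0,0]]}'
python3 -m handwheel '{"gripper":[1,1,1],"offset":[[0,0,0],[0,0,0],[0,0,0]],"rot":[[0,0,0],[0,0,0],[0,0,0]]}'
python3 plan.py 660.9 -169.4 62 67.1
```

```text
time_s: 6.73
ee_pos: [659.4, -168.9, 72.3]
ee_rot: [-179.6, 89.9, 157.5]
force: [-1.5, 0.3, -1.7]
gripper_width: 6.2
time_s: 7.15
ee_pos: [660.0, -168.7, 62.4]
ee_rot: [125.7, 89.9, 102.8]
force: [-3.0, 3.2, 6.3]
gripper_width: 6.3
time_s: 7.4
ee_pos: [660.1, -168.8, 62.5]
ee_rot: [105.0, 90.0, 82.1]
force: [-2.6, 4.0, 4.5]
gripper_width: 6.3
t 7.4 tcp [ 660.1 -168.8   62.5] jaw 67.1 w 6.3 F [-2.6  4.   4.5] q [-15.  34.  86.   0.  60. -82.]
offset [ 0.5 -0.2  1. ] rot [-0.02 -0.01 -0.04] rows>= 0.0
```

```bash

python3 -m handwheel '{"gripper":[0.85,0.75,0.65,0.6,0.6],"offset":[[0,0,0],[0,0,0],[0,0,0],[0,0,0],[0,0,0]],"rot":[[0,0,0],[0,0,0],[0,0,0],[0,0,0],[0,0,0]]}'
python3 -m handwheel '{"gripper":[0.6,0.6,0.6,0.6,0.6],"offset":[[-20,0,0],[-50,0,0],[-80,0,0],[-110,0,0],[-130,0,0]],"rot":[[0,0,0],[0,0,0],[0,0,0],[0,0,0],[0,0,0]]}'
python3 plan.py 677 82 230 67.1
python3 - <<'E'
from h import *
dr=[(circ((644.2,-208.8),46,81),(0,255,0))]
snap('side','s8',(270,130,370,205),8,dr)
snap('top','t8',draw=dr)
E
```

```text
time_s: 7.82
ee_pos: [660.4, -169.7, 61.7]
ee_rot: [-20.2, 90.0, -43.2]
force: [0.4, -0.2, -0.1]
gripper_width: 35.2
time_s: 8.23
ee_pos: [661.2, -169.8, 195.2]
ee_rot: [4.6, 89.7, -18.4]
force: [1.1, -0.4, -0.1]
gripper_width: 36.3
t 8.23 tcp [ 661.2 -169.8  195.2] jaw 67.1 w 36.3 F [ 1.1 -0.4 -0.1] q [-15.  29.  76.  -0.  75. -82.]
offset [-35.  238.1 -83.3] rot [-0.01  0.25 -0.02] rows>= 6.1
```

View pics/s8.png

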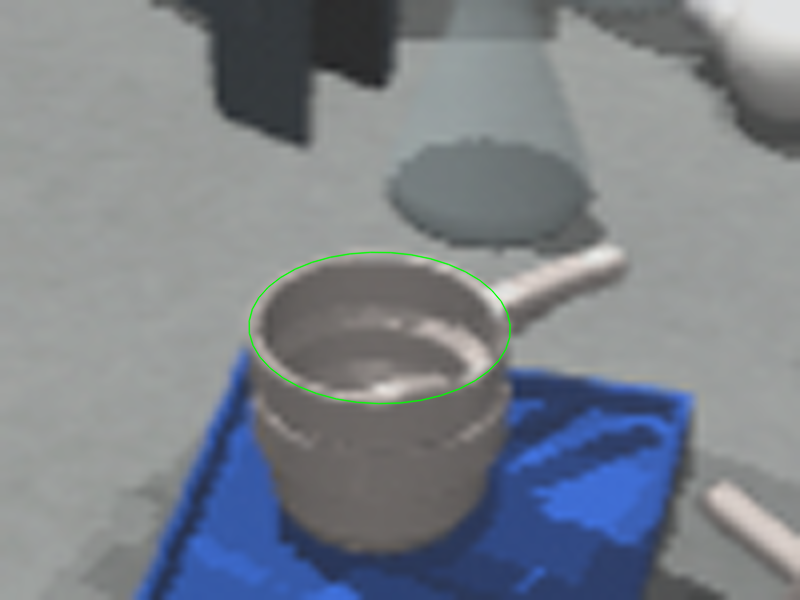

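View pics/t8.png

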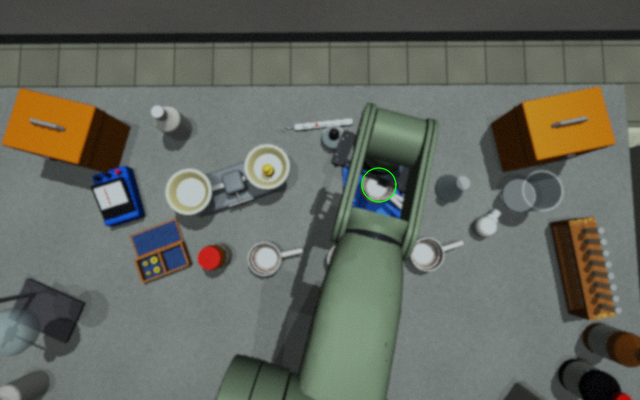

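```bash
python3 - <<'E'
from h import *
f=cv2.imread('pics/t8_raw.png');g=cv2.imread('pics/s8_raw.png')
w=(677,82)
B=np.array([446,362.]);a=np.radians(20.5);X=np.array([np.cos(a),np.sin(a)]);Y=np.array([-X[1],X[0]])
def sq(z): return np.array([[*(B+i*30*X+j*31*Y),z] for i,j in ((1,1),(1,-1),(-1,-1),(-1,1),(1,1))])
dr=[(circ(w,8,151),(0,0,255)),(circ(w,15,101),(0,255,0)),(circ((688.4,87.7),60,122),(255,0,255)),(sq(28),(0,255,0)),(sq(5),(0,0,255))]
a=np.zeros((540,800,3),np.uint8)
show(f,'top','a',(225,130,305,210),5,dr);show(g,'side','b',(235,185,315,265),5,dr)
show(f,'top','c',(125,215,205,295),5,dr);show(g,'side','d',(300,320,380,400),5,dr)
i=[cv2.imread(f'pics/{k}.png') for k in 'abcd']
cv2.imwrite('pics/m9.png',cv2.resize(np.vstack([np.hstack(i[:2]),np.hstack(i[2:])]),(600,600),interpolation=cv2.INTER_AREA))
cv2.imwrite('pics/m9a.png',np.hstack(i[:2]));cv2.imwrite('pics/m9b.png',np.hstack(i[2:]))
E
```

```text
(no output)
```

View pics/m9a.png

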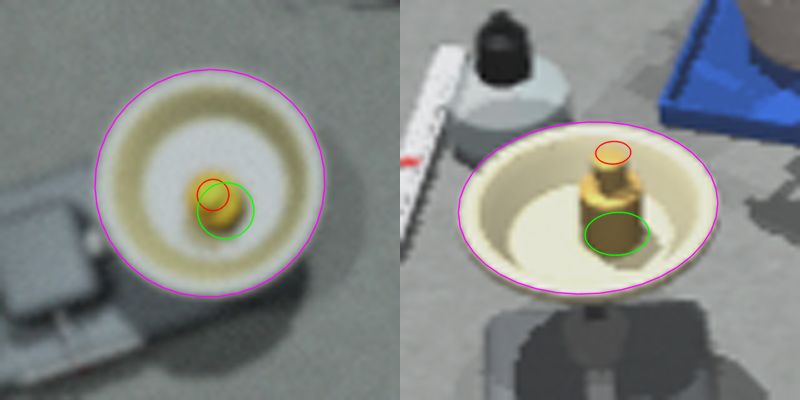

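View pics/m9b.png

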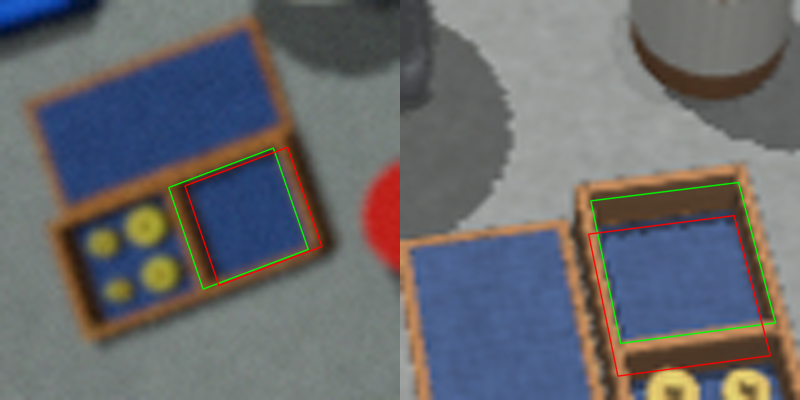

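```bash
python3 plan.py 678 82 200 20.5
```

```text
t 8.33 tcp [ 662.5 -170.1  196.7] jaw 67.1 w 36.5 F [ 0.6  0.  -0.7] q [-15.  29.  76.  -0.  75. -82.]
offset [ -3.8 238.3 -83.9] rot [46.59  0.49 -0.28] rows>= 6.5
```

```bash

python3 -m handwheel '{"gripper":[0.6,0.6,0.6,0.6,0.6],"offset":[[-10,30,-11],[-20,65,-23],[-20,100,-35],[-20,135,-47],[-20,170,-60]],"rot":[[6,0,0],[13,0,0],[20,0,0],[27,0,0],[34,0,0]]}'
python3 plan.py 678 82 190 20.5
```

```text
time_s: 8.75
ee_pos: [670.6, 12.0, 210.4]
ee_rot: [-117.4, 89.9, -174.7]
force: [-0.6, -1.0, 0.1]
gripper_width: 36.9
t 8.75 tcp [670.6  12.  210.4] jaw 32.7 w 36.9 F [-0.6 -1.   0.1] q [  0.  27.  76.  -0.  77. -33.]
offset [ 20.4  44.1 -54.9] rot [12.21 -0.03  0.09] rows>= 1.8
```

```bash

python3 -m handwheel '{"gripper":[0.6,0.6,0.6,0.6,0.6],"offset":[[10,25,-30],[20,40,-50],[20,43,-54],[20,43,-54],[20,43,-54]],"rot":[[6,0,0],[12,0,0],[12,0,0],[12,0,0],[12,0,0]]}'
python3 plan.py 678 82 138 20.5
```

```text
time_s: 9.17
ee_pos: [677.4, 78.7, 191.1]
ee_rot: [-70.7, 89.9, -139.5]
force: [0.7, -0.1, -0.1]
gripper_width: 36.6
t 9.17 tcp [677.4  78.7 191.1] jaw 21.2 w 36.6 F [ 0.7 -0.1 -0.1] q [  6.  29.  76.  -0.  75. -15.]
offset [53.1  1.8 -2.9] rot [0.68 0.03 0.09] rows>= 1.3
```

```bash

python3 -m handwheel '{"gripper":[0.6,0.6,0.6,0.6,0.6],"offset":[[0,2,-3],[15,2,-3],[30,2,-3],[42,2,-3],[45,2,-3]],"rot":[[0.7,0,0],[0.7,0,0],[0.7,0,0],[0.7,0,0],[0.7,0,0]]}'
python3 -m handwheel '{"gripper":[0.6,0.6],"offset":[[0,0,0],[0,0,0]],"rot":[[0,0,0],[0,0,0]]}'
python3 plan.py 678 82 138 20.5
python3 - <<'E'
from h import *
p,M,s=tcp()
snap('side','s10',(220,160,340,250),6,[(np.array([p-M[:,1]*18,p+M[:,1]*18]),(0,0,255)),(circ((678,82),8,151),(0,255,0))])
E
```

```text
time_s: 9.58
ee_pos: [677.5, 81.1, 145.1]
ee_rot: [-100.3, 89.8, -170.0]
force: [-0.3, -0.5, -0.3]
gripper_width: 36.8
time_s: 9.75
ee_pos: [678.9, 82.0, 147.7]
ee_rot: [75.2, 89.9, 5.5]
force: [-0.2, 0.0, 0.5]
gripper_width: 36.5
t 9.75 tcp [678.9  82.  147.7] jaw 20.3 w 36.5 F [-0.2  0.   0.5] q [  6.  30.  80.  -0.  70. -14.]
offset [ 9.7 -0.9 -0.3] rot [-0.18  0.02 -0.07] rows>= 0.2
```

View pics/s10.png

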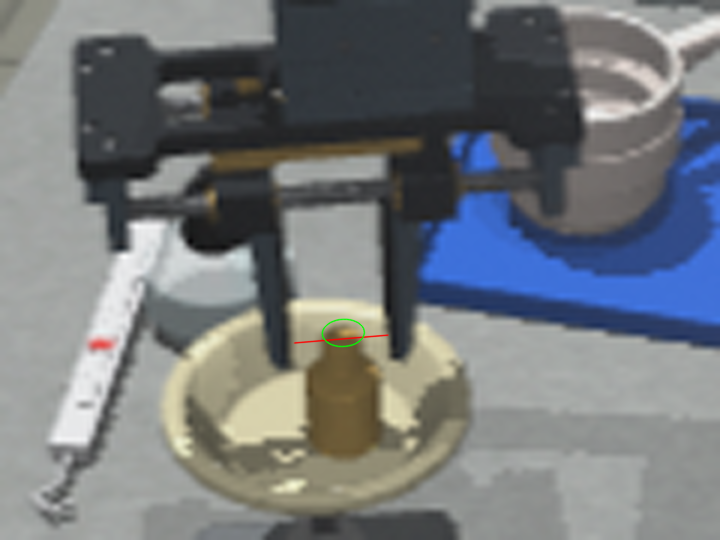

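```bash

python3 -m handwheel '{"gripper":[0.6,0.6,0.6,0.7,0.8],"offset":[[5,-0.5,0],[10,-0.5,0],[10,-0.5,0],[10,-0.5,0],[10,-0.5,0]],"rot":[[0,0,0],[0,0,0],[0,0,0],[0,0,0],[0,0,0]]}'
python3 -m handwheel '{"gripper":[0.9,1,1,1,1],"offset":[[0,0,0],[0,0,0],[0,0,0],[0,0,0],[0,0,0]],"rot":[[0,0,0],[0,0,0],[0,0,0],[0,0,0],[0,0,0]]}' 30
python3 -m handwheel '{"gripper":[1,1],"offset":[[0,0,0],[0,0,0]],"rot":[[0,0,0],[0,0,0]]}'
```

```text
time_s: 10.22
ee_pos: [677.9, 82.8, 137.0]
ee_rot: [151.0, 90.0, 81.4]
force: [0.7, 0.2, 0.5]
gripper_width: 25.8
time_s: 10.63
ee_pos: [678.0, 82.8, 137.1]
ee_rot: [99.6, 90.0, 30.0]
force: [0.4, 0.5, 2.0]
gripper_width: 14.7
time_s: 10.8
ee_pos: [678.0, 82.8, 137.1]
ee_rot: [97.9, 90.0, 28.3]
force: [-0.6, -0.2, 0.6]
gripper_width: 14.7
```

```bash

python3 -m handwheel '{"gripper":[1,1,1,1,1],"offset":[[-5,0,0],[-15,0,0],[-30,0,0],[-50,0,0],[-65,0,0]],"rot":[[0,0,0],[0,0,0],[0,0,0],[0,0,0],[0,0,0]]}'
python3 plan.py 446 361 200 20.5
```

```text
time_s: 11.22
ee_pos: [678.2, 82.7, 203.8]
ee_rot: [75.5, 89.9, 5.9]
force: [0.9, -0.5, -1.4]
gripper_width: 14.8
t 11.22 tcp [678.2  82.7 203.8] jaw 20.4 w 14.8 F [ 0.9 -0.5 -1.4] q [  6.  29.  75.  -0.  77. -14.]
offset [   3.6 -120.6 -341.7] rot [-0.11  0.01 -0.06] rows>= 8.7
```

```bash

python3 -m handwheel '{"gripper":[1,1,1,1,1],"offset":[[0,-7,-20],[0,-17,-50],[0,-28,-80],[0,-39,-110],[0,-49,-140]],"rot":[[0,0,0],[0,0,0],[0,0,0],[0,0,0],[0,0,0]]}'
python3 -m handwheel '{"gripper":[1,1,1,1,1],"offset":[[0,-11,-30],[0,-21,-60],[0,-32,-90],[0,-42,-120],[0,-53,-150]],"rot":[[0,0,0],[0,0,0],[0,0,0],[0,0,0],[0,0,0]]}'
python3 -m handwheel '{"gripper":[1,1,1,1,1],"offset":[[0,-9,-25],[0,-16,-45],[0,-18,-51],[0,-18,-51],[0,-18,-51]],"rot":[[0,0,0],[0,0,0],[0,0,0],[0,0,0],[0,0,0]]}'
python3 plan.py 446 361 80 20.5
```

```text
time_s: 11.63
ee_pos: [582.1, 197.6, 202.6]
ee_rot: [113.7, 90.0, 44.1]
force: [-0.1, 1.0, -2.3]
gripper_width: 14.5
time_s: 12.05
ee_pos: [480.3, 320.0, 202.7]
ee_rot: [99.8, 89.9, 30.2]
force: [-0.3, 0.5, -1.9]
gripper_width: 14.6
time_s: 12.47
ee_pos: [447.1, 360.2, 202.3]
ee_rot: [47.9, 89.9, -21.7]
force: [-1.3, 0.1, -2.6]
gripper_width: 14.8
t 12.47 tcp [447.1 360.2 202.3] jaw 20.4 w 14.8 F [-1.3  0.1 -2.6] q [38. 19. 91. -0. 70. 17.]
offset [122.3  -0.8  -1.2] rot [-0.07  0.04 -0.05] rows>= 2.9
```

```bash

python3 -m handwheel '{"gripper":[1,1,1,1,1],"offset":[[15,-0.8,-1],[40,-0.8,-1],[70,-0.8,-1],[95,-0.8,-1],[110,-0.8,-1]],"rot":[[0,0,0],[0,0,0],[0,0,0],[0,0,0],[0,0,0]]}'
python3 -m handwheel '{"gripper":[1,1,1],"offset":[[5,0,0],[5,0,0],[5,0,0]],"rot":[[0,0,0],[0,0,0],[0,0,0]]}'
python3 plan.py 446 361 42 20.5
python3 - <<'E'
from h import *
p,M,s=tcp()
B=np.array([446,361.]);a=np.radians(20.5);X=np.array([np.cos(a),np.sin(a)]);Y=np.array([-X[1],X[0]])
def sq(z): return np.array([[*(B+i*30*X+j*31*Y),z] for i,j in ((1,1),(1,-1),(-1,-1),(-1,1),(1,1))])
snap('side','s11',(260,280,400,400),5,[(sq(28),(0,255,0)),(circ(p[:2],15,p[2]-37),(0,0,255))])
E
```

```text
time_s: 12.88
ee_pos: [445.5, 358.8, 89.3]
ee_rot: [-63.4, 89.8, -133.1]
force: [0.2, 0.9, -2.5]
gripper_width: 14.5
time_s: 13.13
ee_pos: [446.8, 361.0, 87.8]
ee_rot: [100.8, 89.9, 31.2]
force: [0.3, 0.5, -1.6]
gripper_width: 14.6
t 13.13 tcp [446.8 361.   87.8] jaw 20.3 w 14.6 F [ 0.3  0.5 -1.6] q [ 38.  24. 100.  -0.  56.  17.]
offset [45.8 -0.8 -0.3] rot [-0.17 -0.02 -0.09] rows>= 1.1
```

View pics/s11.png

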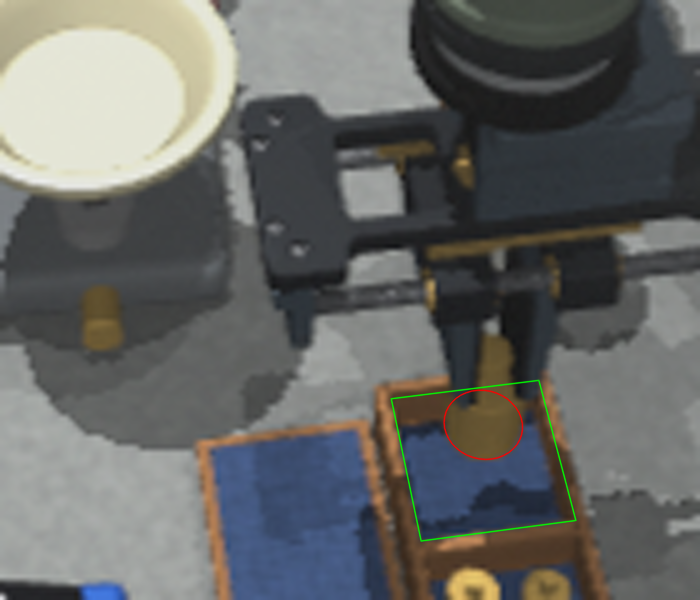

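```bash

python3 -m handwheel '{"gripper":[1,1,1,1,1],"offset":[[10,-0.8,0],[22,-0.8,0],[32,-0.8,0],[38,-0.8,0],[41,-0.8,0]],"rot":[[0,0,0],[0,0,0],[0,0,0],[0,0,0],[0,0,0]]}'
python3 -m handwheel '{"gripper":[1,1,1,1,1],"offset":[[1.5,0,0],[3,0,0],[4,0,0],[5,0,0],[6,0,0]],"rot":[[0,0,0],[0,0,0],[0,0,0],[0,0,0],[0,0,0]]}'
```

```text
time_s: 13.6
ee_pos: [444.4, 360.6, 45.0]
ee_rot: [-72.2, 89.9, -141.8]
force: [-0.9, 0.6, -1.7]
gripper_width: 14.7
time_s: 14.02
ee_pos: [445.2, 361.3, 41.4]
ee_rot: [111.1, 89.9, 41.5]
force: [-2.1, -2.5, 12.4]
gripper_width: 14.7
```

```bash

python3 -m handwheel '{"gripper":[1,0.85,0.75,0.65,0.6],"offset":[[-1,0,0],[-1,0,0],[-1,0,0],[-1,0,0],[-1,0,0]],"rot":[[0,0,0],[0,0,0],[0,0,0],[0,0,0],[0,0,0]]}'
python3 -m handwheel '{"gripper":[0.6,0.6,0.6,0.6,0.6],"offset":[[-20,0,0],[-50,0,0],[-90,0,0],[-130,0,0],[-160,0,0]],"rot":[[0,0,0],[0,0,0],[0,0,0],[0,0,0],[0,0,0]]}'
python3 - <<'E'
from h import *
snap('side','s12',(220,220,420,400),4)
snap('top','t12')
E
```

```text
time_s: 14.43
ee_pos: [444.9, 361.0, 41.0]
ee_rot: [108.8, 90.0, 39.2]
force: [-0.1, -0.3, -1.2]
gripper_width: 31.9
time_s: 14.85
ee_pos: [445.4, 361.4, 204.3]
ee_rot: [108.0, 89.8, 38.4]
force: [0.4, 0.7, -0.3]
gripper_width: 36.4
```

View pics/s12.png

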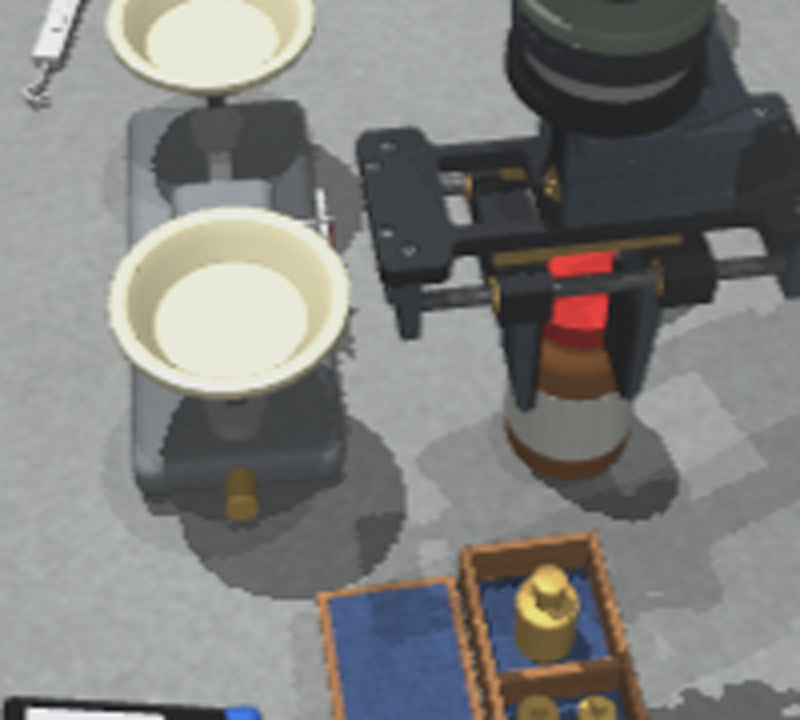

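View pics/t12.png

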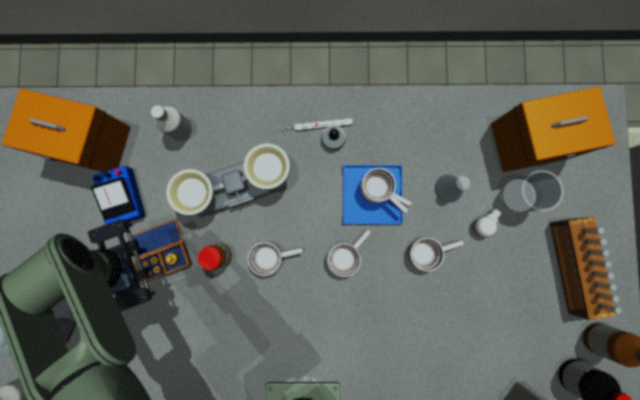

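```bash
python3 - <<'E'
from meas import *
f=cv2.imread('pics/t12_raw.png');g=cv2.imread('pics/s12_raw.png')
P={'d1':(447,102.4,55),'d2':(443.2,-115.9,55),'d3':(457.1,-342.9,55),'st':(644.1,-208.8,81),'panL':(622,287.6,128),'panR':(688.4,87.7,128)}
D={k:(*proj('top',v)[0],v[2]) for k,v in P.items()};S={k:(*proj('side',v)[0],v[2]) for k,v in P.items()}
run(f,g,D,S)
E
```

```text
d1 init [447. 102.] top [447.1 102.6] 15.6 side [439.4 102.4] 6.9 tri [443.3 102.5  54.6]
d2 init [ 443. -116.] top [ 443.  -115.9] 16.8 side [ 440.9 -118.9] 0.9 tri [ 442.  -115.9   57.3]
d3 init [ 457. -343.] top [ 457.  -342.7] 20.9 side [ 473.9 -359.3] 3.1 tri [ 465.3 -338.1   69.9]
st init [ 644. -209.] top [ 645.7 -210.3] 25.2 side [ 645.5 -209.4] 16.9 tri [ 645.7 -210.4   80.3]
panL init [622. 288.] top [622.1 286.6] 42.8 side [621.3 287.4] 54.7 tri [621.8 286.8 127.3]
panR init [688.  88.] top [688.4  87.7] 43.0 side [688.2  87.9] 48.9 tri [688.4  87.7 127.8]
```

```bash
python3 plan.py 406.3 87.3 120 20.5
```

```text
t 14.95 tcp [447.5 363.  207.2] jaw 20.4 w 36.6 F [-0.3 -0.3  0.6] q [38. 18. 91.  0. 70. 18.]
offset [  84.6 -135.7  244.4] rot [-0.11 -0.22 -0.69] rows>= 7.0
```

```bash

python3 -m handwheel '{"gripper":[0.6,0.6,0.6,0.6,0.6],"offset":[[0,-15,27],[0,-33,60],[0,-52,94],[0,-71,128],[0,-90,162]],"rot":[[0,0,0],[0,0,0],[0,0,0],[0,0,0],[0,0,0]]}'
python3 -m handwheel '{"gripper":[0.6,0.6,0.6,0.6,0.6],"offset":[[0,-18,33],[20,-32,60],[45,-44,80],[75,-46,83],[85,-46,83]],"rot":[[0,0,0],[0,0,0],[0,0,0],[0,0,0],[0,0,0]]}'
python3 -m handwheel '{"gripper":[0.6,0.6],"offset":[[0,0,0],[0,0,0]],"rot":[[0,0,0],[0,0,0]]}'
python3 plan.py 406.3 87.3 37 20.5
python3 - <<'E'
from h import *
p,M,s=tcp()
dr=[(circ((447,102.5),46,55),(0,255,0)),(np.array([p-M[:,1]*18,p+M[:,1]*18]),(0,0,255))]
snap('side','s13',(260,180,440,315),4,dr)
E
```

```text
time_s: 15.37
ee_pos: [415.7, 176.0, 199.9]
ee_rot: [-83.5, 89.9, -153.1]
force: [1.3, -0.4, -1.8]
gripper_width: 36.2
time_s: 15.78
ee_pos: [399.1, 81.7, 112.4]
ee_rot: [-98.7, 89.6, -168.4]
force: [-1.3, 0.0, 0.4]
gripper_width: 37.0
time_s: 15.95
ee_pos: [402.3, 83.7, 115.4]
ee_rot: [-104.5, 89.9, -174.1]
force: [0.5, -0.6, 1.1]
gripper_width: 36.4
t 15.95 tcp [402.3  83.7 115.4] jaw 20.4 w 36.4 F [ 0.5 -0.6  1.1] q [ 10.   9. 118.   0.  53. -10.]
offset [78.4  5.1 -1.9] rot [-0.13 -0.02  0.09] rows>= 1.9
```

View pics/s13.png

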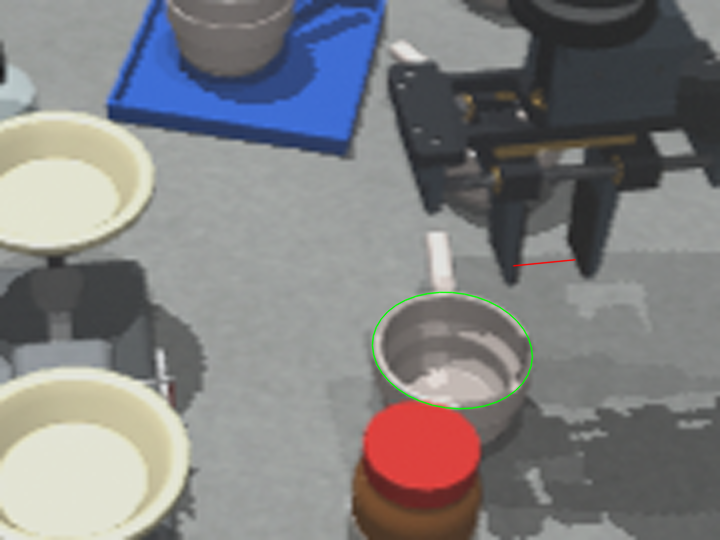

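Dish 1 is where measured (rim overlaps at about (373,268) in the full frame). Descend and grip.

```bash

python3 -m handwheel '{"gripper":[0.6,0.6,0.6,0.6,0.6],"offset":[[10,5,-2],[30,5,-2],[55,5,-2],[72,5,-2],[77,5,-2]],"rot":[[0,0,0],[0,0,0],[0,0,0],[0,0,0],[0,0,0]]}'
python3 -m handwheel '{"gripper":[0.6,0.6,0.6],"offset":[[0,0,0],[0,0,0],[0,0,0]],"rot":[[0,0,0],[0,0,0],[0,0,0]]}'
python3 plan.py 406.3 87.3 37 20.5
```

```text
time_s: 16.42
ee_pos: [406.1, 87.8, 37.9]
ee_rot: [-101.9, 89.9, -171.4]
force: [-0.6, -0.2, 0.1]
gripper_width: 36.7
time_s: 16.67
ee_pos: [408.0, 87.9, 40.2]
ee_rot: [82.1, 89.8, 12.6]
force: [0.5, -0.4, 0.7]
gripper_width: 36.5
t 16.67 tcp [408.   87.9  40.2] jaw 20.4 w 36.5 F [ 0.5 -0.4  0.7] q [ 11.  16. 123.   0.  40. -10.]
offset [ 3.2 -1.8 -0. ] rot [-0.09  0.02 -0.18] rows>= 0.1
```

```bash

python3 -m handwheel '{"gripper":[0.6,0.75,0.85,0.95,1],"offset":[[3,-1.5,0],[3,-1.5,0],[3,-1.5,0],[3,-1.5,0],[3,-1.5,0]],"rot":[[0,0,0],[0,0,0],[0,0,0],[0,0,0],[0,0,0]]}' 40
python3 -m handwheel '{"gripper":[1,1,1,1],"offset":[[0,0,0],[0,0,0],[0,0,0],[0,0,0]],"rot":[[0,0,0],[0,0,0],[0,0,0],[0,0,0]]}'
python3 plan.py 406.3 87.3 37 20.5
python3 -m handwheel '{"gripper":[1,1,1,1,1],"offset":[[-5,0,0],[-20,0,0],[-45,0,0],[-75,0,0],[-105,0,0]],"rot":[[0,0,0],[0,0,0],[0,0,0],[0,0,0],[0,0,0]]}'
python3 -m handwheel '{"gripper":[1,1,1,1],"offset":[[-20,0,0],[-30,0,0],[-35,0,0],[-35,0,0]],"rot":[[0,0,0],[0,0,0],[0,0,0],[0,0,0]]}'
python3 plan.py 604.7 -224.5 180 20.5
```

```text
time_s: 17.08
ee_pos: [405.4, 87.0, 36.1]
ee_rot: [88.0, 90.0, 18.3]
force: [-0.1, 0.4, -0.6]
gripper_width: 12.6
time_s: 17.42
ee_pos: [405.2, 86.9, 36.0]
ee_rot: [-97.2, 90.0, -166.8]
force: [-0.4, 0.2, 3.4]
gripper_width: 6.5
t 17.42 tcp [405.2  86.9  36. ] jaw 20.4 w 6.5 F [-0.4  0.2  3.4] q [ 11.  16. 124.  -0.  40. -10.]
offset [-1.   1.1  0. ] rot [-0.11 -0.    0.  ] rows>= 0.0
time_s: 17.83
ee_pos: [404.4, 86.9, 141.9]
ee_rot: [-106.3, 89.9, -175.9]
force: [1.5, -0.3, -1.0]
gripper_width: 6.1
time_s: 18.17
ee_pos: [405.6, 87.1, 176.8]
ee_rot: [84.5, 89.9, 14.9]
force: [-0.2, -0.6, -1.3]
gripper_width: 6.5
t 18.17 tcp [405.6  87.1 176.8] jaw 20.4 w 6.5 F [-0.2 -0.6 -1.3] q [ 11.   6. 112.   0.  62. -10.]
offset [ -2.9  78.  361.4] rot [-0.11  0.01 -0.12] rows>= 8.9
```

```bash

python3 -m handwheel '{"gripper":[1,1,1,1,1],"offset":[[0,5,20],[0,11,50],[0,18,82],[0,25,115],[0,32,148]],"rot":[[0,0,0],[0,0,0],[0,0,0],[0,0,0],[0,0,0]]}'
python3 -m handwheel '{"gripper":[1,1,1,1,1],"offset":[[0,7,33],[0,14,66],[0,21,99],[0,28,132],[0,35,160]],"rot":[[0,0,0],[0,0,0],[0,0,0],[0,0,0],[0,0,0]]}'
python3 -m handwheel '{"gripper":[1,1,1,1,1],"offset":[[0,7,30],[10,10,46],[25,11,53],[40,11,53],[40,11,53]],"rot":[[0,0,0],[0,0,0],[0,0,0],[0,0,0],[0,0,0]]}'
python3 -m handwheel '{"gripper":[1,1],"offset":[[0,0,0],[0,0,0]],"rot":[[0,0,0],[0,0,0]]}'
python3 plan.py 604.5 -224.2 128 20.5
```

```text
time_s: 18.58
ee_pos: [486.5, -41.8, 174.5]
ee_rot: [-120.7, 89.8, 169.7]
force: [0.3, -0.2, -1.5]
gripper_width: 6.8
time_s: 19.0
ee_pos: [575.4, -180.3, 173.9]
ee_rot: [-124.4, 89.8, 165.9]
force: [0.0, 1.1, -0.3]
gripper_width: 6.4
time_s: 19.42
ee_pos: [601.4, -223.8, 130.4]
ee_rot: [-132.2, 89.4, 158.1]
force: [-0.1, 0.2, -1.2]
gripper_width: 6.4
time_s: 19.58
ee_pos: [604.1, -223.9, 135.8]
ee_rot: [-150.7, 90.0, 139.7]
force: [-0.6, 0.0, -1.3]
gripper_width: 6.4
t 19.58 tcp [ 604.1 -223.9  135.8] jaw 20.4 w 6.4 F [-0.6  0.  -1.3] q [-21.  28.  87.   0.  66. -42.]
offset [7.8 0.3 0.4] rot [-0.09 -0.03  0.02] rows>= 0.2
```

```bash

python3 -m handwheel '{"gripper":[1,1,1,1],"offset":[[4,0.3,0.4],[8,0.3,0.4],[8,0.3,0.4],[8,0.3,0.4]],"rot":[[0,0,0],[0,0,0],[0,0,0],[0,0,0]]}'
python3 plan.py 604.5 -224.2 84 20.5
python3 - <<'E'
from h import *
p,M,s=tcp(); w=p[:2]+42.8*M[:2,1]; print(w)
dr=[(circ(w,46,p[2]+19),(0,255,0)),(circ((644.6,-209.3),46,81),(0,0,255))]
snap('side','s14',(270,110,370,185),8,dr)
E
```

```text
time_s: 19.92
ee_pos: [604.5, -224.3, 128.0]
ee_rot: [-179.5, 90.0, 110.9]
force: [-0.3, -0.3, -1.1]
gripper_width: 6.5
t 19.92 tcp [ 604.5 -224.3  128. ] jaw 20.4 w 6.5 F [-0.3 -0.3 -1.1] q [-21.  28.  87.   0.  65. -42.]
offset [44.   0.1 -0. ] rot [-0.09 -0.01  0.  ] rows>= 1.1
[ 644.57843767 -209.32758747]
```

View pics/s14.png

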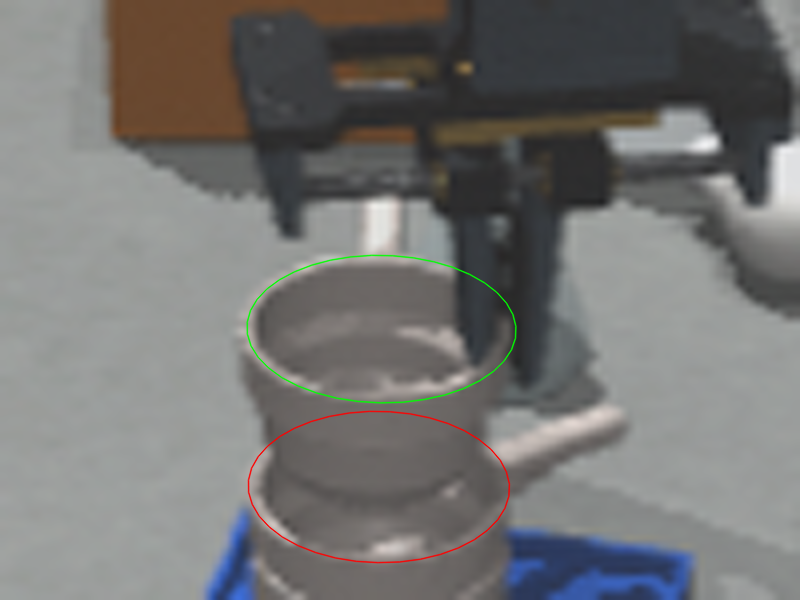

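```bash

python3 -m handwheel '{"gripper":[1,1,1,1,1],"offset":[[6,-1,0],[13,-1,0],[20,-1,0],[26,-1,0],[31,-1,0]],"rot":[[0,0,0],[0,0,0],[0,0,0],[0,0,0],[0,0,0]]}'
python3 -m handwheel '{"gripper":[1,1,1,1,1],"offset":[[3,0,0],[6,0,0],[9,0,0],[12,0,0],[13,0,0]],"rot":[[0,0,0],[0,0,0],[0,0,0],[0,0,0],[0,0,0]]}'
python3 -m handwheel '{"gripper":[1,1],"offset":[[0,0,0],[0,0,0]],"rot":[[0,0,0],[0,0,0]]}'
```

```text
time_s: 20.38
ee_pos: [603.2, -224.6, 95.6]
ee_rot: [-135.9, 89.9, 154.5]
force: [-0.3, -0.2, -1.2]
gripper_width: 6.5
time_s: 20.8
ee_pos: [603.5, -224.7, 84.0]
ee_rot: [-165.5, 90.0, 124.9]
force: [-2.0, 1.2, 4.2]
gripper_width: 6.4
time_s: 20.97
ee_pos: [603.7, -224.7, 84.2]
ee_rot: [95.1, 90.0, 25.5]
force: [-0.3, 0.9, -0.1]
gripper_width: 6.3
```

```bash

python3 -m handwheel '{"gripper":[1,1,1],"offset":[[0.5,0,0],[1,0,0],[1,0,0]],"rot":[[0,0,0],[0,0,0],[0,0,0]]}'
python3 -m handwheel '{"gripper":[0.85,0.75,0.65,0.6,0.6],"offset":[[0,0,0],[0,0,0],[0,0,0],[0,0,0],[0,0,0]],"rot":[[0,0,0],[0,0,0],[0,0,0],[0,0,0],[0,0,0]]}'
python3 -m handwheel '{"gripper":[0.6,0.6,0.6,0.6,0.6],"offset":[[-20,0,0],[-50,0,0],[-80,0,0],[-100,0,0],[-110,0,0]],"rot":[[0,0,0],[0,0,0],[0,0,0],[0,0,0],[0,0,0]]}'
python3 - <<'E'
from h import *
dr=[(circ((644.6,-209.3),46,103),(0,255,0))]
snap('side','s15',(270,100,450,235),4.4,dr)
snap('top','t15')
E
```

```text
time_s: 21.22
ee_pos: [603.6, -224.8, 84.1]
ee_rot: [60.2, 90.0, -9.4]
force: [-2.5, 1.6, 6.0]
gripper_width: 6.1
time_s: 21.63
ee_pos: [603.7, -224.9, 82.7]
ee_rot: [167.6, 90.0, 98.0]
force: [0.4, 0.5, 0.2]
gripper_width: 35.5
time_s: 22.05
ee_pos: [605.0, -225.4, 196.3]
ee_rot: [48.7, 89.7, -20.9]
force: [-0.5, -0.6, -0.4]
gripper_width: 36.6
```

View pics/s15.png

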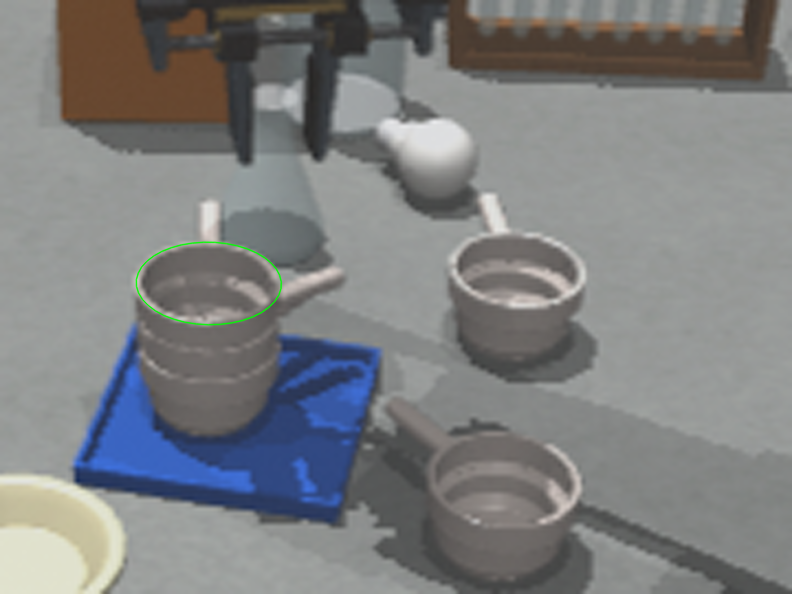

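View pics/t15.png

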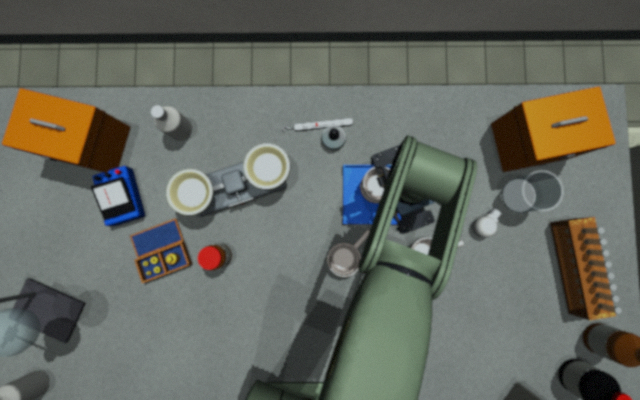

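```bash
python3 - <<'E'
from m import *
g=cv2.imread('pics/s15_raw.png')
for c,z in (((443.2,-115.9),55),((457.1,-342.9),55),((644.5,-209),103)): print(fit(g,'side',c,46,z,10))
E
python3 plan.py 402.3 -131.2 120 20.5
```

```text
(array([ 442.2       , -115.05384615]), np.float32(16.508488))
(array([ 456.93333333, -340.67777778]), np.float32(11.434701))
(array([ 648.06666667, -210.3       ]), np.float32(7.3530927))
t 22.15 tcp [ 604.6 -225.2  194.7] jaw 20.4 w 36.4 F [-0.3  0.2  0.2] q [-21.  25.  82.   0.  73. -42.]
offset [  73.8 -157.  -158.8] rot [-0.11  0.15 -0.17] rows>= 5.6
```

```bash

python3 -m handwheel '{"gripper":[0.6,0.6,0.6,0.6,0.6],"offset":[[0,-20,-20],[0,-45,-45],[15,-72,-73],[30,-100,-100],[45,-125,-127]],"rot":[[0,0,0],[0,0,0],[0,0,0],[0,0,0],[0,0,0]]}'
python3 -m handwheel '{"gripper":[0.6,0.6,0.6,0.6,0.6],"offset":[[10,-20,-20],[20,-30,-30],[30,-32,-32],[30,-32,-32],[30,-32,-32]],"rot":[[0,0,0],[0,0,0],[0,0,0],[0,0,0],[0,0,0]]}'
python3 plan.py 402.3 -131 37 20.5
python3 - <<'E'
from h import *
p,M,s=tcp()
dr=[(circ((443,-115.8),46,55),(0,255,0)),(np.array([p-M[:,1]*18,p+M[:,1]*18]),(0,0,255))]
snap('side','s16',(320,130,480,250),4.8,dr)
E
```

```text
time_s: 22.57
ee_pos: [438.9, -148.2, 145.4]
ee_rot: [-130.7, 89.8, 159.6]
force: [-0.1, 0.3, -0.7]
gripper_width: 36.5
time_s: 22.98
ee_pos: [400.2, -130.2, 116.8]
ee_rot: [-131.7, 89.8, 158.7]
force: [-0.9, 0.4, -0.0]
gripper_width: 36.4
t 22.98 tcp [ 400.2 -130.2  116.8] jaw 20.4 w 36.4 F [-0.9  0.4 -0. ] q [-20.  10. 117.   0.  53. -40.]
offset [79.8  1.9  1.7] rot [-0.11 -0.11  0.12] rows>= 1.9
```

View pics/s16.png

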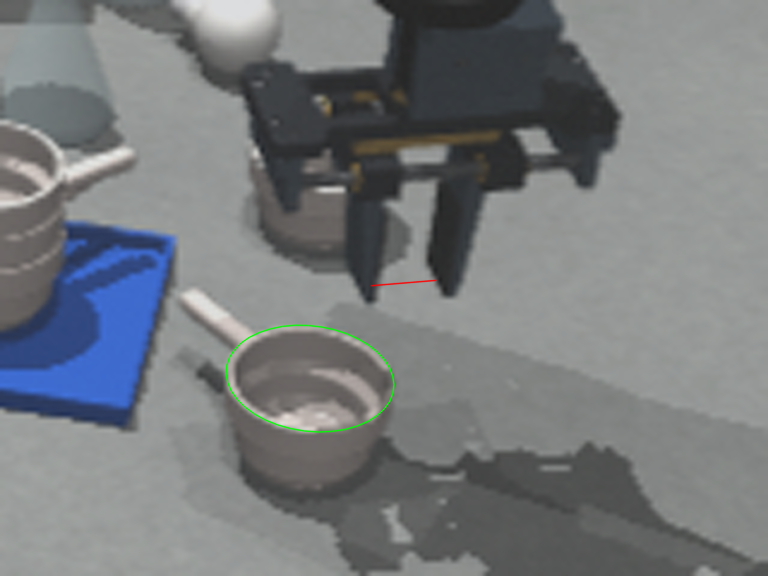

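```bash

python3 -m handwheel '{"gripper":[0.6,0.6,0.6,0.6,0.6],"offset":[[15,1,0],[35,1,0],[58,1,0],[75,1,0],[81,1,0]],"rot":[[0,0,0],[0,0,0],[0,0,0],[0,0,0],[0,0,0]]}'
python3 -m handwheel '{"gripper":[0.6,0.6,0.6],"offset":[[0,0,0],[0,0,0],[0,0,0]],"rot":[[0,0,0],[0,0,0],[0,0,0]]}'
python3 plan.py 402.3 -131 36.5 20.5
```

```text
time_s: 23.45
ee_pos: [401.5, -130.1, 35.1]
ee_rot: [-131.2, 89.8, 159.2]
force: [-0.7, -0.3, 0.1]
gripper_width: 36.5
time_s: 23.7
ee_pos: [403.2, -130.6, 37.8]
ee_rot: [52.5, 89.9, -17.1]
force: [0.4, -0.3, -0.8]
gripper_width: 36.3
t 23.7 tcp [ 403.2 -130.6   37.8] jaw 20.4 w 36.3 F [ 0.4 -0.3 -0.8] q [-20.  17. 123.   0.  40. -40.]
offset [ 1.3 -1.   0.1] rot [-0.11  0.08 -0.1 ] rows>= 0.0
```

```bash

python3 -m handwheel '{"gripper":[0.6,0.75,0.85,0.95,1],"offset":[[1,-1,0],[1,-1,0],[1,-1,0],[1,-1,0],[1,-1,0]],"rot":[[0,0,0],[0,0,0],[0,0,0],[0,0,0],[0,0,0]]}' 40
python3 -m handwheel '{"gripper":[1,1,1,1],"offset":[[0,0,0],[0,0,0],[0,0,0],[0,0,0]],"rot":[[0,0,0],[0,0,0],[0,0,0],[0,0,0]]}'
python3 -m handwheel '{"gripper":[1,1,1,1,1],"offset":[[-5,0,0],[-20,0,0],[-45,0,0],[-75,0,0],[-105,0,0]],"rot":[[0,0,0],[0,0,0],[0,0,0],[0,0,0],[0,0,0]]}'
python3 -m handwheel '{"gripper":[1,1,1,1],"offset":[[-25,0,0],[-40,0,0],[-50,0,0],[-50,0,0]],"rot":[[0,0,0],[0,0,0],[0,0,0],[0,0,0]]}'
python3 plan.py 604.5 -224.2 190 20.5
```

```text
time_s: 24.12
ee_pos: [401.2, -130.6, 36.2]
ee_rot: [58.5, 90.0, -11.1]
force: [-0.2, 0.0, 0.6]
gripper_width: 12.7
time_s: 24.45
ee_pos: [401.1, -130.6, 36.0]
ee_rot: [52.9, 90.0, -16.7]
force: [-0.1, -0.4, 2.7]
gripper_width: 5.9
time_s: 24.87
ee_pos: [400.2, -130.2, 141.8]
ee_rot: [-133.1, 89.9, 157.3]
force: [1.0, -1.1, -1.5]
gripper_width: 6.1
time_s: 25.2
ee_pos: [402.2, -130.9, 193.1]
ee_rot: [51.4, 89.7, -18.2]
force: [-0.4, 0.5, -1.5]
gripper_width: 6.1
t 25.2 tcp [ 402.2 -130.9  193.1] jaw 20.4 w 6.1 F [-0.4  0.5 -1.5] q [-20.   5. 110.   0.  64. -40.]
offset [  4.1 157.1 158. ] rot [-0.11  0.17 -0.21] rows>= 5.3
```

```bash

python3 -m handwheel '{"gripper":[1,1,1,1,1],"offset":[[0,15,15],[0,40,40],[0,67,67],[0,95,95],[0,120,121]],"rot":[[0,0,0],[0,0,0],[0,0,0],[0,0,0],[0,0,0]]}'
python3 -m handwheel '{"gripper":[1,1,1,1,1],"offset":[[5,20,20],[15,32,32],[30,37,37],[40,37,37],[40,37,37]],"rot":[[0,0,0],[0,0,0],[0,0,0],[0,0,0],[0,0,0]]}'
python3 -m handwheel '{"gripper":[1,1],"offset":[[0,0,0],[0,0,0]],"rot":[[0,0,0],[0,0,0]]}'
python3 plan.py 604 -224.5 150 20.5
```

```text
time_s: 25.62
ee_pos: [556.9, -202.6, 189.5]
ee_rot: [-135.8, 89.9, 154.6]
force: [-0.3, 0.8, -1.4]
gripper_width: 5.5
time_s: 26.03
ee_pos: [600.1, -222.6, 146.5]
ee_rot: [-132.7, 89.5, 157.7]
force: [-0.5, -0.2, -2.5]
gripper_width: 6.4
time_s: 26.2
ee_pos: [602.4, -223.4, 151.4]
ee_rot: [-158.9, 90.0, 131.5]
force: [0.2, 0.0, -1.1]
gripper_width: 5.8
t 26.2 tcp [ 602.4 -223.4  151.4] jaw 20.4 w 5.8 F [ 0.2  0.  -1.1] q [-21.  27.  86.   0.  68. -42.]
offset [1.4 1.1 1.6] rot [-0.1  -0.02  0.01] rows>= 0.1
```

```bash

python3 -m handwheel '{"gripper":[1,1,1],"offset":[[1,1,1.5],[1,1,1.5],[1,1,1.5]],"rot":[[0,0,0],[0,0,0],[0,0,0]]}'
python3 plan.py 604 -224.5 106 20.5
python3 - <<'E'
from h import *
p,M,s=tcp(); w=p[:2]+42.8*M[:2,1]; print(w)
dr=[(circ(w,46,p[2]+19),(0,255,0)),(circ((644.2,-209.4),46,103),(0,0,255))]
snap('side','s17',(270,100,370,175),8,dr)
E
```

```text
time_s: 26.45
ee_pos: [604.8, -224.9, 150.9]
ee_rot: [51.7, 89.9, -17.9]
force: [0.0, 1.1, -0.8]
gripper_width: 5.8
t 26.45 tcp [ 604.8 -224.9  150.9] jaw 20.4 w 5.8 F [ 0.   1.1 -0.8] q [-21.  27.  85.   0.  68. -42.]
offset [44.8 -0.7 -0.7] rot [-0.1   0.05 -0.06] rows>= 1.1
[ 644.92156037 -210.01913058]
```

View pics/s17.png

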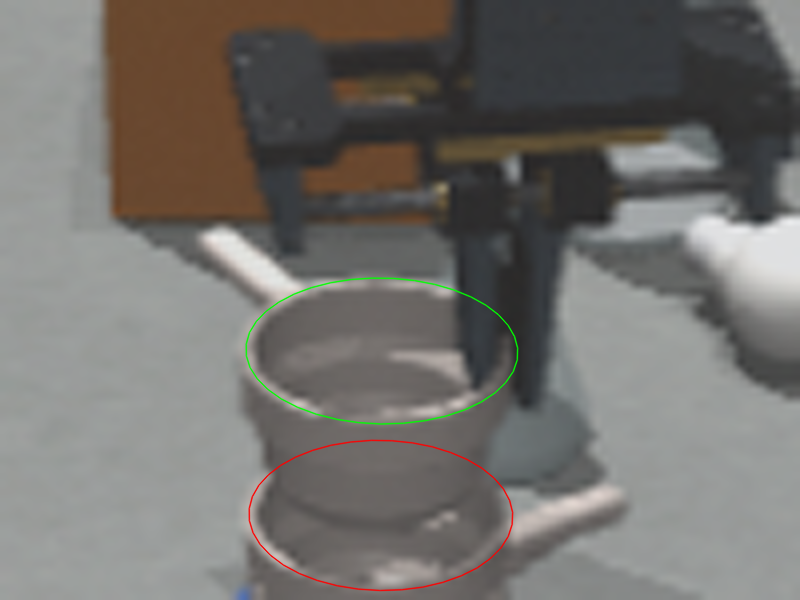

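```bash

python3 -m handwheel '{"gripper":[1,1,1,1,1],"offset":[[6,-0.7,-0.7],[13,-0.7,-0.7],[20,-0.7,-0.7],[26,-0.7,-0.7],[32,-0.7,-0.7]],"rot":[[0,0,0],[0,0,0],[0,0,0],[0,0,0],[0,0,0]]}'
python3 -m handwheel '{"gripper":[1,1,1,1,1],"offset":[[3,0,0],[6,0,0],[9,0,0],[12,0,0],[13.5,0,0]],"rot":[[0,0,0],[0,0,0],[0,0,0],[0,0,0],[0,0,0]]}'
python3 -m handwheel '{"gripper":[1,1],"offset":[[0,0,0],[0,0,0]],"rot":[[0,0,0],[0,0,0]]}'
```

```text
time_s: 26.92
ee_pos: [603.5, -224.4, 116.7]
ee_rot: [-137.3, 89.9, 153.1]
force: [-0.7, -0.8, -1.5]
gripper_width: 5.8
time_s: 27.33
ee_pos: [604.0, -224.9, 106.0]
ee_rot: [29.9, 89.9, -39.7]
force: [-4.4, 1.2, 12.5]
gripper_width: 5.8
time_s: 27.5
ee_pos: [604.0, -224.7, 106.1]
ee_rot: [44.2, 89.9, -25.4]
force: [-2.2, 0.5, 4.6]
gripper_width: 6.0
```

```bash

python3 -m handwheel '{"gripper":[0.85,0.75,0.65,0.6,0.6],"offset":[[0,0,0],[0,0,0],[0,0,0],[0,0,0],[0,0,0]],"rot":[[0,0,0],[0,0,0],[0,0,0],[0,0,0],[0,0,0]]}'
python3 -m handwheel '{"gripper":[0.6,0.6,0.6,0.6,0.6],"offset":[[-20,0,0],[-50,0,0],[-80,0,0],[-100,0,0],[-110,0,0]],"rot":[[0,0,0],[0,0,0],[0,0,0],[0,0,0],[0,0,0]]}'
python3 - <<'E'
from m import *
dr=[(circ((644.6,-209.3),46,125),(0,255,0)),(circ((457,-342.8),46,55),(0,255,0))]
g=snap('side','s18',(270,90,450,225),4.4,dr)
print(fit(g,'side',(457,-342),46,55,10))
E
python3 plan.py 416 -358 120 20.5
```

```text
time_s: 27.92
ee_pos: [603.9, -224.5, 104.2]
ee_rot: [-173.0, 90.0, 117.4]
force: [0.7, -0.0, -0.4]
gripper_width: 35.5
time_s: 28.33
ee_pos: [605.2, -225.0, 217.9]
ee_rot: [49.4, 89.7, -20.2]
force: [0.5, -0.6, 0.3]
gripper_width: 36.9
(array([ 457.04761905, -340.73809524]), np.float32(11.199723))
t 28.38 tcp [ 605.4 -225.2  218.4] jaw 20.4 w 36.2 F [ 0.  -0.6  1. ] q [-21.  24.  79.   0.  76. -42.]
offset [  97.5 -224.4   58.1] rot [-0.11  0.25 -0.29] rows>= 6.0
```

View pics/s18.png

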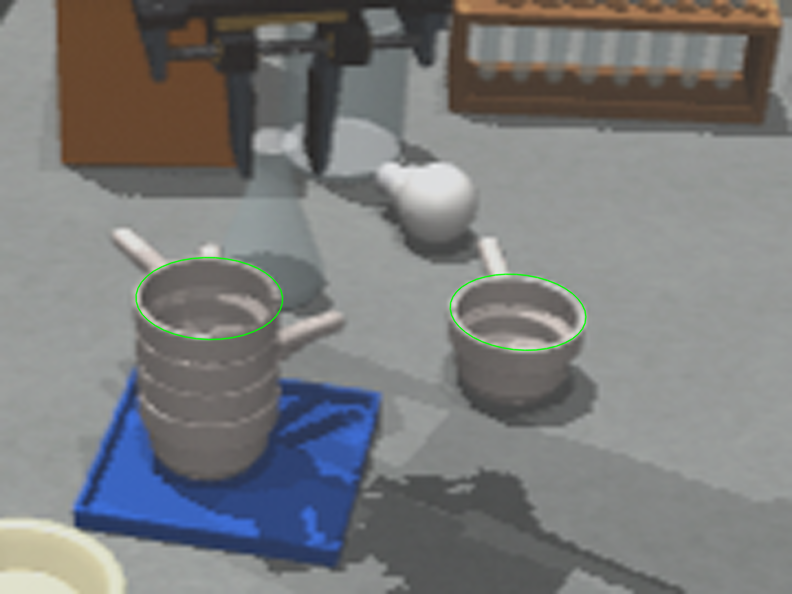

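```bash

python3 -m handwheel '{"gripper":[0.6,0.6,0.6,0.6,0.6],"offset":[[0,-30,8],[0,-65,17],[10,-100,26],[30,-135,35],[50,-170,44]],"rot":[[0,0,0],[0,0,0],[0,0,0],[0,0,0],[0,0,0]]}'
python3 -m handwheel '{"gripper":[0.6,0.6,0.6,0.6,0.6],"offset":[[15,-28,7],[30,-47,12],[45,-53,13],[48,-53,13],[48,-53,13]],"rot":[[0,0,0],[0,0,0],[0,0,0],[0,0,0],[0,0,0]]}'
python3 -m handwheel '{"gripper":[0.6,0.6],"offset":[[0,0,0],[0,0,0]],"rot":[[0,0,0],[0,0,0]]}'
python3 plan.py 416.3 -357.7 37 20.5
python3 - <<'E'
from h import *
p,M,s=tcp()
dr=[(circ((457,-342.5),46,55),(0,255,0)),(np.array([p-M[:,1]*18,p+M[:,1]*18]),(0,0,255))]
snap('side','s19',(330,90,470,195),5,dr)
E
```

```text
time_s: 28.8
ee_pos: [458.2, -325.3, 162.9]
ee_rot: [-144.8, 90.0, 145.7]
force: [0.3, -1.3, 0.1]
gripper_width: 36.6
time_s: 29.22
ee_pos: [413.5, -354.8, 114.4]
ee_rot: [-157.3, 89.7, 133.0]
force: [-0.1, 1.5, 0.4]
gripper_width: 36.4
time_s: 29.38
ee_pos: [415.8, -355.6, 117.0]
ee_rot: [38.9, 89.9, -30.7]
force: [0.8, -0.2, 0.0]
gripper_width: 36.5
t 29.38 tcp [ 415.8 -355.6  117. ] jaw 20.5 w 36.5 F [ 0.8 -0.2  0. ] q [-42.  20. 102.   0.  58. -62.]
offset [80.  -0.4  2. ] rot [-0.04  0.06 -0.05] rows>= 1.9
```

View pics/s19.png

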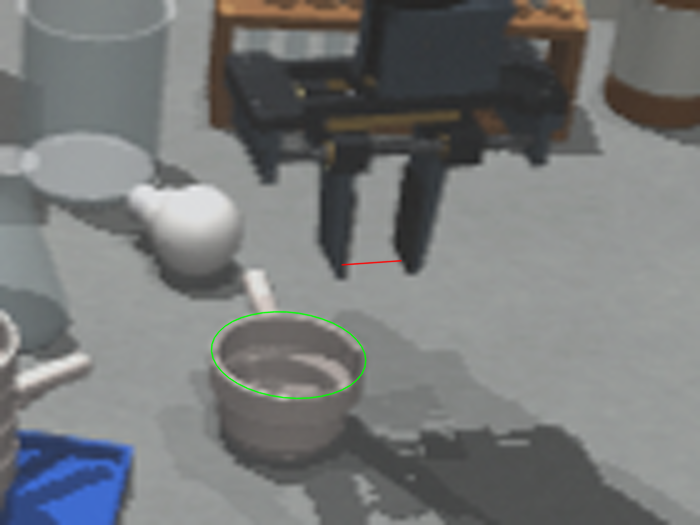

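```bash

python3 -m handwheel '{"gripper":[0.6,0.6,0.6,0.6,0.6],"offset":[[15,0,1],[35,0,1],[58,0,1],[75,0,1],[81,0,1]],"rot":[[0,0,0],[0,0,0],[0,0,0],[0,0,0],[0,0,0]]}'
python3 -m handwheel '{"gripper":[0.6,0.6,0.6],"offset":[[0,0,0],[0,0,0],[0,0,0]],"rot":[[0,0,0],[0,0,0],[0,0,0]]}'
python3 plan.py 416.3 -357.7 36.5 20.5
```

```text
time_s: 29.85
ee_pos: [414.7, -355.4, 33.7]
ee_rot: [-155.2, 89.8, 135.3]
force: [-0.3, 0.7, -0.2]
gripper_width: 36.7
time_s: 30.1
ee_pos: [416.1, -357.2, 36.7]
ee_rot: [29.7, 89.8, -39.9]
force: [-0.7, -0.7, 0.1]
gripper_width: 36.5
t 30.1 tcp [ 416.1 -357.2   36.7] jaw 20.4 w 36.5 F [-0.7 -0.7  0.1] q [-42.  26. 107.   0.  47. -62.]
offset [0.2 0.  0.5] rot [-0.08  0.14 -0.08] rows>= 0.0
```

```bash

python3 -m handwheel '{"gripper":[0.7,0.8,0.9,1,1],"offset":[[0,0,0],[0,0,0],[0,0,0],[0,0,0],[0,0,0]],"rot":[[0,0,0],[0,0,0],[0,0,0],[0,0,0],[0,0,0]]}' 40
python3 -m handwheel '{"gripper":[1,1,1,1],"offset":[[0,0,0],[0,0,0],[0,0,0],[0,0,0]],"rot":[[0,0,0],[0,0,0],[0,0,0],[0,0,0]]}'
python3 plan.py 604 -224.5 210 20.5
python3 -m handwheel '{"gripper":[1,1,1,1,1],"offset":[[-5,0,0],[-20,0,0],[-45,0,0],[-75,0,0],[-105,0,0]],"rot":[[0,0,0],[0,0,0],[0,0,0],[0,0,0],[0,0,0]]}'
python3 -m handwheel '{"gripper":[1,1,1,1,1],"offset":[[-30,0,0],[-55,0,0],[-70,0,0],[-75,0,0],[-75,0,0]],"rot":[[0,0,0],[0,0,0],[0,0,0],[0,0,0],[0,0,0]]}'
python3 plan.py 604 -224.5 210 20.5
```

```text
time_s: 30.52
ee_pos: [415.1, -356.6, 35.7]
ee_rot: [85.7, 90.0, 16.1]
force: [-1.0, 2.6, 1.1]
gripper_width: 6.3
time_s: 30.85
ee_pos: [415.1, -356.7, 35.7]
ee_rot: [38.0, 90.0, -31.6]
force: [-1.2, 0.8, 2.7]
gripper_width: 6.1
t 30.85 tcp [ 415.1 -356.7   35.7] jaw 20.4 w 6.1 F [-1.2  0.8  2.7] q [-42.  26. 107.   0.  47. -62.]
offset [-174.3  223.1  -58.1] rot [-0.11  0.01 -0.01] rows>= 6.9
time_s: 31.27
ee_pos: [414.3, -356.0, 140.8]
ee_rot: [-150.6, 89.8, 139.8]
force: [-0.0, -0.1, -2.2]
gripper_width: 6.0
time_s: 31.68
ee_pos: [415.3, -356.9, 216.3]
ee_rot: [27.2, 89.9, -42.4]
force: [-0.4, -0.0, -1.7]
gripper_width: 6.1
t 31.68 tcp [ 415.3 -356.9  216.3] jaw 20.4 w 6.1 F [-0.4 -0.  -1.7] q [-42.  16.  93.  -0.  71. -62.]
offset [  6.4 223.  -58.3] rot [-0.1   0.1  -0.05] rows>= 5.5
```

```bash

python3 -m handwheel '{"gripper":[1,1,1,1,1],"offset":[[0,18,-5],[0,50,-13],[0,85,-22],[0,120,-31],[0,155,-40]],"rot":[[0,0,0],[0,0,0],[0,0,0],[0,0,0],[0,0,0]]}'
python3 -m handwheel '{"gripper":[1,1,1,1,1],"offset":[[5,30,-8],[15,52,-14],[30,64,-17],[40,67,-18],[43,67,-18]],"rot":[[0,0,0],[0,0,0],[0,0,0],[0,0,0],[0,0,0]]}'
python3 -m handwheel '{"gripper":[1,1,1],"offset":[[0,0,0],[0,0,0],[0,0,0]],"rot":[[0,0,0],[0,0,0],[0,0,0]]}'
python3 plan.py 604 -224.6 128 20.5
python3 - <<'E'
from h import *
p,M,s=tcp(); w=p[:2]+42.8*M[:2,1]; print(w)
dr=[(circ(w,46,p[2]+19),(0,255,0)),(circ((644.2,-209.4),46,125),(0,0,255))]
snap('side','s20',(270,90,370,165),8,dr)
E
```

```text
time_s: 32.1
ee_pos: [546.5, -263.7, 213.1]
ee_rot: [-137.1, 89.8, 153.3]
force: [-0.5, 0.4, -1.6]
gripper_width: 5.8
time_s: 32.52
ee_pos: [601.3, -223.6, 168.0]
ee_rot: [-130.9, 89.5, 159.5]
force: [-0.1, 0.6, -1.4]
gripper_width: 6.2
time_s: 32.77
ee_pos: [602.4, -225.9, 173.2]
ee_rot: [38.7, 89.9, -31.0]
force: [-0.0, -0.3, -1.1]
gripper_width: 6.1
t 32.77 tcp [ 602.4 -225.9  173.2] jaw 20.3 w 6.1 F [-0.  -0.3 -1.1] q [-22.  26.  84.  -0.  70. -42.]
offset [45.2  1.9 -0.7] rot [-0.18  0.04 -0.03] rows>= 1.1
[ 642.58304772 -211.02224921]
```

View pics/s20.png

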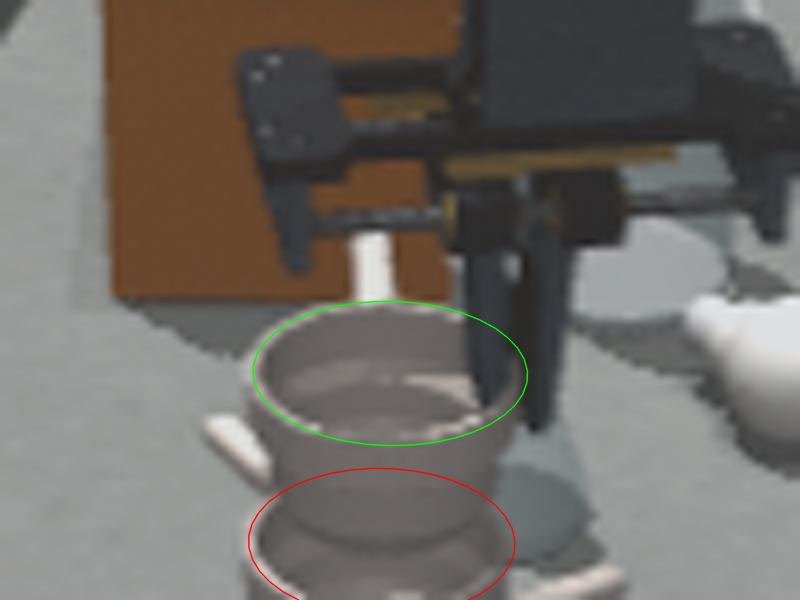

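```bash

python3 -m handwheel '{"gripper":[1,1,1,1,1],"offset":[[6,1.6,-0.7],[13,1.6,-0.7],[20,1.6,-0.7],[26,1.6,-0.7],[32,1.6,-0.7]],"rot":[[0,0,0],[0,0,0],[0,0,0],[0,0,0],[0,0,0]]}'
python3 -m handwheel '{"gripper":[1,1,1,1,1],"offset":[[3,0,0],[6,0,0],[9,0,0],[12,0,0],[13.5,0,0]],"rot":[[0,0,0],[0,0,0],[0,0,0],[0,0,0],[0,0,0]]}'
python3 -m handwheel '{"gripper":[1,1],"offset":[[0,0,0],[0,0,0]],"rot":[[0,0,0],[0,0,0]]}'
```

```text
time_s: 33.23
ee_pos: [603.8, -223.6, 139.4]
ee_rot: [-134.6, 89.9, 155.8]
force: [-0.2, -0.2, -1.0]
gripper_width: 6.3
time_s: 33.65
ee_pos: [604.3, -223.9, 127.6]
ee_rot: [26.6, 89.9, -43.0]
force: [-3.0, 0.3, 7.8]
gripper_width: 6.1
time_s: 33.82
ee_pos: [604.4, -223.8, 127.7]
ee_rot: [44.6, 89.9, -25.0]
force: [-1.4, 1.1, 3.5]
gripper_width: 6.2
```

```bash

python3 -m handwheel '{"gripper":[0.85,0.75,0.65,0.6,0.6],"offset":[[0,0,0],[0,0,0],[0,0,0],[0,0,0],[0,0,0]],"rot":[[0,0,0],[0,0,0],[0,0,0],[0,0,0],[0,0,0]]}'
python3 -m handwheel '{"gripper":[0.6,0.6,0.6,0.6,0.6],"offset":[[-20,0,0],[-50,0,0],[-70,0,0],[-80,0,0],[-80,0,0]],"rot":[[0,0,0],[0,0,0],[0,0,0],[0,0,0],[0,0,0]]}'
python3 - <<'E'
from m import *
dr=[(circ((644.6,-209.3),46,147),(0,255,0))]
g=snap('side','s21',(220,70,420,205),4,dr)
for z in (127.5,): print(fit(g,'side',(688.4,87.7),60,z,8),fit(g,'side',(622,287),60,z,8))
E
```

```text
time_s: 34.23
ee_pos: [604.3, -223.7, 126.8]
ee_rot: [128.4, 90.0, 58.8]
force: [-0.4, 0.2, 0.4]
gripper_width: 35.4
time_s: 34.65
ee_pos: [605.4, -224.1, 209.6]
ee_rot: [49.6, 89.7, -20.0]
force: [0.8, -0.7, -0.2]
gripper_width: 36.4
(array([688.43571429,  87.34285714]), np.float32(49.352955)) (array([621.42857143, 287.21428571]), np.float32(55.188053))
```

View pics/s21.png

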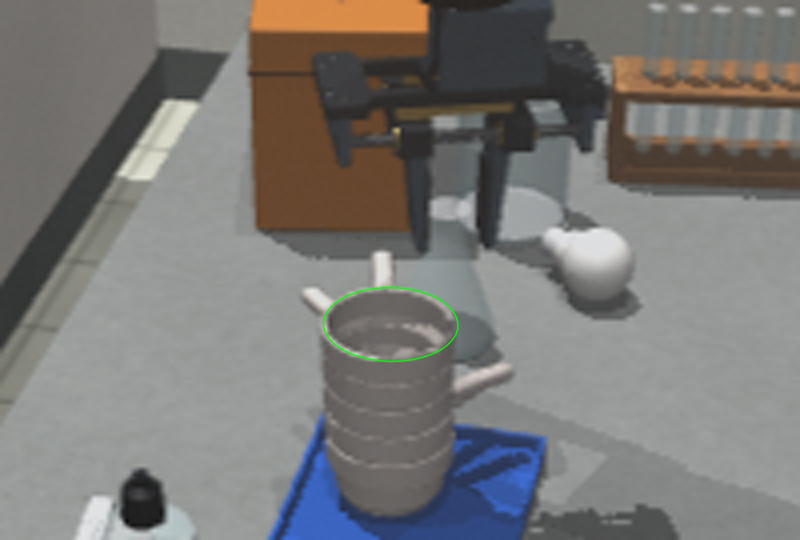

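```bash
python3 plan.py 635.9 68.1 170 20.4
```

```text
t 34.7 tcp [ 604.5 -223.8  207.5] jaw 20.4 w 36.4 F [-0.1 -0.6  0.3] q [-21.  25.  80.   0.  75. -42.]
offset [  37.4  131.1 -262.7] rot [-0.01  0.06 -0.08] rows>= 7.1
```

```bash

python3 -m handwheel '{"gripper":[0.6,0.6,0.6,0.6,0.6],"offset":[[0,15,-30],[0,30,-62],[0,47,-95],[0,64,-128],[0,80,-162]],"rot":[[0,0,0],[0,0,0],[0,0,0],[0,0,0],[0,0,0]]}'
python3 -m handwheel '{"gripper":[0.6,0.6,0.6,0.6,0.6],"offset":[[10,17,-33],[20,34,-66],[30,47,-90],[37,51,-100],[37,51,-100]],"rot":[[0,0,0],[0,0,0],[0,0,0],[0,0,0],[0,0,0]]}'
python3 -m handwheel '{"gripper":[0.6,0.6,0.6],"offset":[[0,0,0],[0,0,0],[0,0,0]],"rot":[[0,0,0],[0,0,0],[0,0,0]]}'
python3 - <<'E'
from m import *
p,M,s=tcp()
dr=[(circ((688.4,87.6),60,127.5),(0,255,0)),(circ((688.4,87.6),52,127.5),(0,255,0)),(np.array([p-M[:,1]*18,p+M[:,1]*18]),(0,0,255))]
g=snap('side','s22',(220,150,340,240),6,dr)
f=snap('top','t22',(180,120,320,225),5.5,dr)
E
python3 plan.py 635.9 68.1 119.5 20.4
```

```text
time_s: 35.12
ee_pos: [621.7, -42.4, 204.5]
ee_rot: [-116.8, 89.8, 173.6]
force: [0.6, 0.1, 0.3]
gripper_width: 36.8
time_s: 35.53
ee_pos: [633.7, 69.7, 166.1]
ee_rot: [-109.0, 89.6, -178.4]
force: [-1.2, -1.0, 0.3]
gripper_width: 36.6
time_s: 35.78
ee_pos: [635.9, 65.7, 170.4]
ee_rot: [39.8, 90.0, -29.9]
force: [-0.3, -0.1, 0.3]
gripper_width: 36.7
t 35.88 tcp [635.9  66.  170.6] jaw 20.3 w 36.4 F [-0.1 -0.3  0.1] q [  5.  26.  85.  -0.  70. -15.]
offset [51.1  0.6 -2. ] rot [-0.12  0.03 -0.06] rows>= 1.2
```

View pics/s22.png

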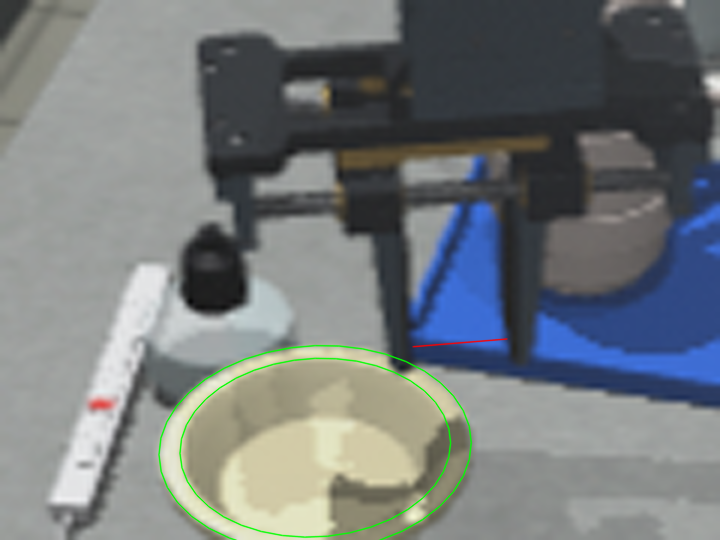

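View pics/t22.png

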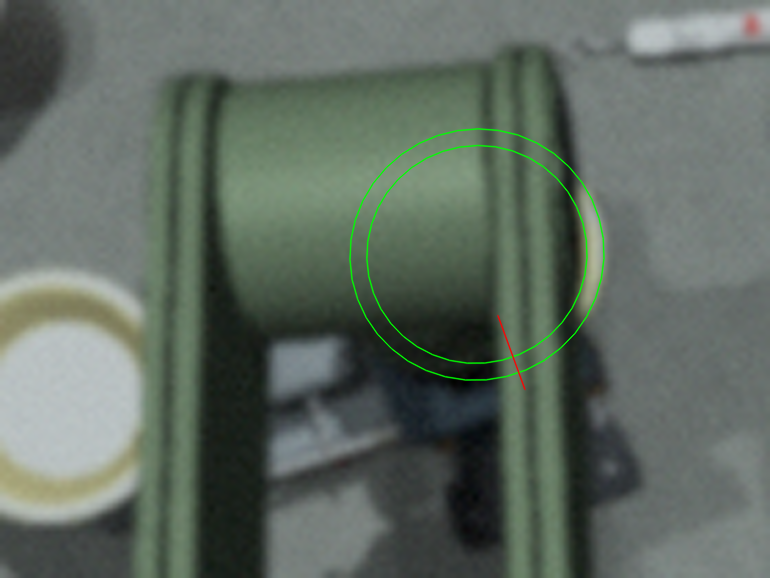

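```bash

python3 -m handwheel '{"gripper":[0.6,0.6,0.6,0.6,0.6],"offset":[[10,0.5,-2],[22,0.5,-2],[34,0.5,-2],[43,0.5,-2],[46,0.5,-2]],"rot":[[0,0,0],[0,0,0],[0,0,0],[0,0,0],[0,0,0]]}'
python3 -m handwheel '{"gripper":[0.6,0.6,0.6],"offset":[[0,0,0],[0,0,0],[0,0,0]],"rot":[[0,0,0],[0,0,0],[0,0,0]]}'
python3 plan.py 635.9 68.1 119.5 20.4
python3 - <<'E'
from m import *
p,M,s=tcp()
dr=[(circ((688.4,87.6),60,127.5),(0,255,0)),(circ((688.4,87.6),52,127.5),(0,255,0))]
g=snap('side','s23',(240,180,340,255),8,dr)
E
```

```text
time_s: 36.3
ee_pos: [634.3, 69.2, 121.9]
ee_rot: [-105.7, 89.8, -175.4]
force: [-0.0, 0.1, -0.1]
gripper_width: 36.2
time_s: 36.55
ee_pos: [636.0, 69.6, 124.7]
ee_rot: [77.7, 89.9, 8.1]
force: [0.9, -0.1, 0.4]
gripper_width: 36.5
t 36.55 tcp [636.   69.6 124.7] jaw 20.4 w 36.5 F [ 0.9 -0.1  0.4] q [  5.  28.  88.   0.  64. -15.]
offset [ 5.2 -0.6  1.4] rot [-0.01  0.02 -0.09] rows>= 0.1
```

View pics/s23.png

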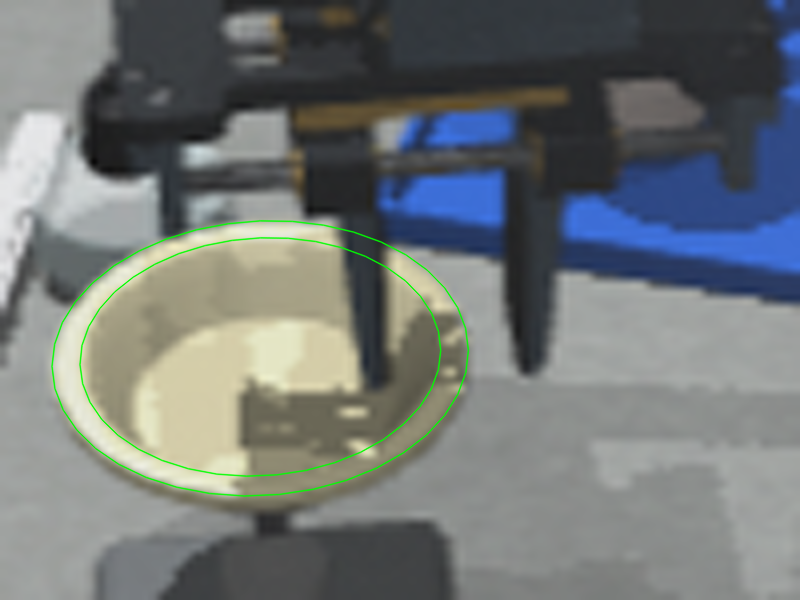

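```bash

python3 -m handwheel '{"gripper":[0.6,0.65,0.72,0.78,0.8],"offset":[[2.5,-0.6,1],[5,-0.6,1],[5,-0.6,1],[5,-0.6,1],[5,-0.6,1]],"rot":[[0,0,0],[0,0,0],[0,0,0],[0,0,0],[0,0,0]]}' 15
python3 plan.py 635.9 68.1 119.5 20.4
python3 -m handwheel '{"gripper":[0.85,0.9,0.95,1,1],"offset":[[0,0,0],[0,0,0],[0,0,0],[0,0,0],[0,0,0]],"rot":[[0,0,0],[0,0,0],[0,0,0],[0,0,0],[0,0,0]]}' 15
python3 -m handwheel '{"gripper":[1,1,1,1],"offset":[[0,0,0],[0,0,0],[0,0,0],[0,0,0]],"rot":[[0,0,0],[0,0,0],[0,0,0],[0,0,0]]}' 50
python3 - <<'E'
from m import *
g=snap('side','s24',(240,180,340,255),8,[(circ((688.4,87.6),60,127.5),(0,255,0))])
E
```

```text
time_s: 37.02
ee_pos: [635.5, 68.6, 119.1]
ee_rot: [95.1, 90.0, 25.5]
force: [1.5, 0.2, -0.2]
gripper_width: 18.9
t 37.02 tcp [635.5  68.6 119.1] jaw 20.4 w 18.9 F [ 1.5  0.2 -0.2] q [  5.  28.  89.   0.  63. -15.]
offset [-0.4  0.2  0.6] rot [-0.01 -0.   -0.05] rows>= 0.0
time_s: 37.43
ee_pos: [635.1, 68.6, 119.1]
ee_rot: [159.6, 90.0, 90.0]
force: [-0.8, -0.1, 2.0]
gripper_width: 11.1
time_s: 37.77
ee_pos: [635.3, 68.5, 119.1]
ee_rot: [100.2, 90.0, 30.6]
force: [-0.5, 1.0, 1.5]
gripper_width: 10.4
```

View pics/s24.png

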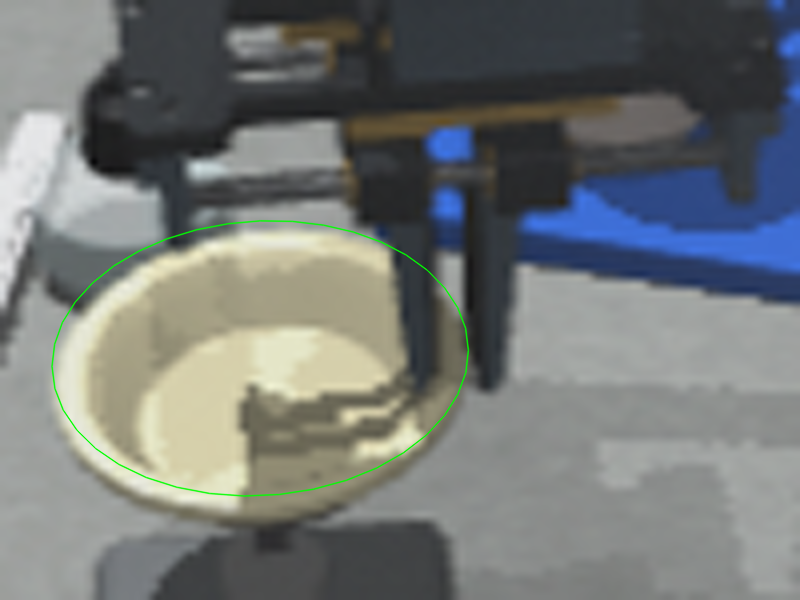

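```bash
python3 - <<'E'
from m import *
g=cv2.imread('pics/s24_raw.png')
for z in (119,121,123,125,127.5,130): print(z,fit(g,'side',(686.6,87.6),60,z,8))
E
```

```text
119 (array([689.89310345,  84.06551724]), np.float32(34.22465))
121 (array([689.13225806,  86.27741935]), np.float32(34.295517))
123 (array([688.14545455,  88.35757576]), np.float32(34.3677))
125 (array([687.37419355,  90.45483871]), np.float32(34.449936))
127.5 (array([686.18571429,  93.18571429]), np.float32(34.44817))
130 (array([685.14545455,  95.85757576]), np.float32(34.40393))
```

```bash
python3 - <<'E'
from m import *
g=cv2.imread('pics/s24_raw.png')
print(fit(g,'side',(622,287),60,127.5,9),fit(g,'side',(622,287),60,133,9))
show(g,'side','s24b',(220,190,320,330),4.5)
E
```

```text
(array([623.32978723, 281.61702128]), np.float32(56.101254)) (array([621.5952381 , 286.28571429]), np.float32(55.94104))
```

View pics/s24b.png

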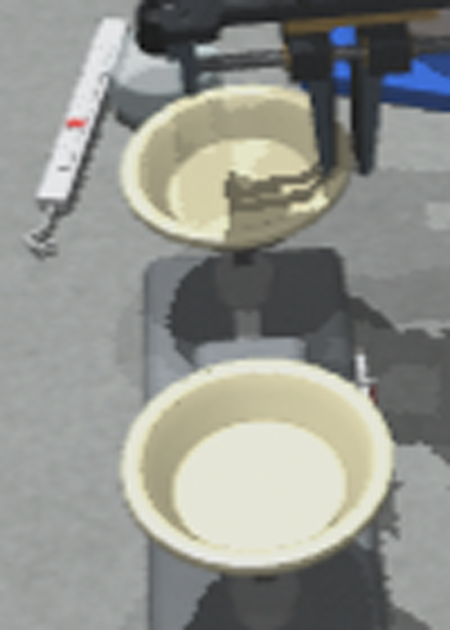

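```bash

python3 -m handwheel '{"gripper":[0.85,0.8,0.78,0.78],"offset":[[0,0,0],[0,0,0],[0,0,0],[0,0,0]],"rot":[[0,0,0],[0,0,0],[0,0,0],[0,0,0]]}' 15
python3 - <<'E'
from m import *
g=snap('side','s25',(240,180,340,255),8,[(circ((686.6,87.6),60,122.3),(0,255,0))])
print(fit(g,'side',(622,287),60,127.5,9),fit(g,'side',(686.6,87.6),60,123,8),fit(g,'side',(686.6,87.6),60,127.5,8))
E
python3 plan.py 635.9 68.1 119.5 20.4
```

```text
time_s: 38.15
ee_pos: [635.2, 68.4, 118.7]
ee_rot: [-94.1, 90.0, -163.8]
force: [0.4, -0.8, -0.5]
gripper_width: 19.9
(array([622.10869565, 285.02173913]), np.float32(55.950375)) (array([687.9125,  83.9625]), np.float32(31.535206)) (array([685.4375,  88.6125]), np.float32(32.160408))
t 38.2 tcp [635.2  68.4 118.8] jaw 20.4 w 20.1 F [1.1 0.2 0.5] q [  5.  28.  89.  -0.  63. -15.]
offset [-0.7  0.6  0.5] rot [-0.01 -0.    0.01] rows>= 0.0
```

View pics/s25.png

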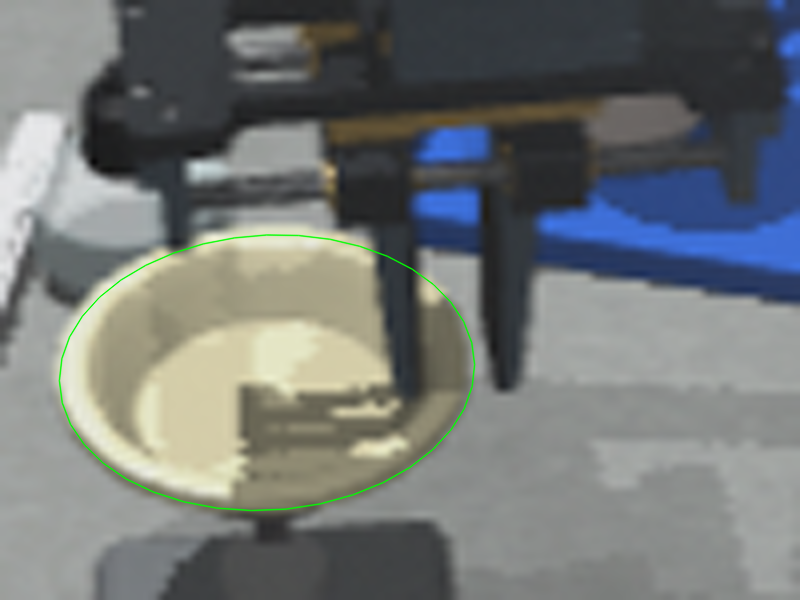

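```bash

python3 -m handwheel '{"gripper":[0.78,0.78,0.78,0.78],"offset":[[-3,-1.5,0],[-3.5,-1.5,0],[-3.5,-1.5,0],[-3.5,-1.5,0]],"rot":[[0,0,0],[0,0,0],[0,0,0],[0,0,0]]}' 15
python3 - <<'E'
from m import *
g=snap('side','s26',(240,180,340,255),8,[(circ((686.6,87.6),60,127.5),(0,255,0))])
print(fit(g,'side',(622,287),60,127.5,9),fit(g,'side',(686.6,87.6),60,127.5,8))
E
python3 plan.py 635.9 68.1 122.5 20.4
```

```text
time_s: 38.53
ee_pos: [633.9, 67.9, 122.6]
ee_rot: [83.4, 90.0, 13.8]
force: [0.0, 0.2, 0.5]
gripper_width: 20.3
(array([621.675 , 285.9375]), np.float32(55.91704)) (array([687.11724138,  87.80689655]), np.float32(31.680836))
t 38.58 tcp [633.8  67.9 122.6] jaw 20.4 w 19.7 F [-0.5 -0.6  0.6] q [  5.  28.  89.   0.  64. -15.]
offset [0.1 2.  0.5] rot [-0.01  0.   -0.02] rows>= 0.0
```

View pics/s26.png

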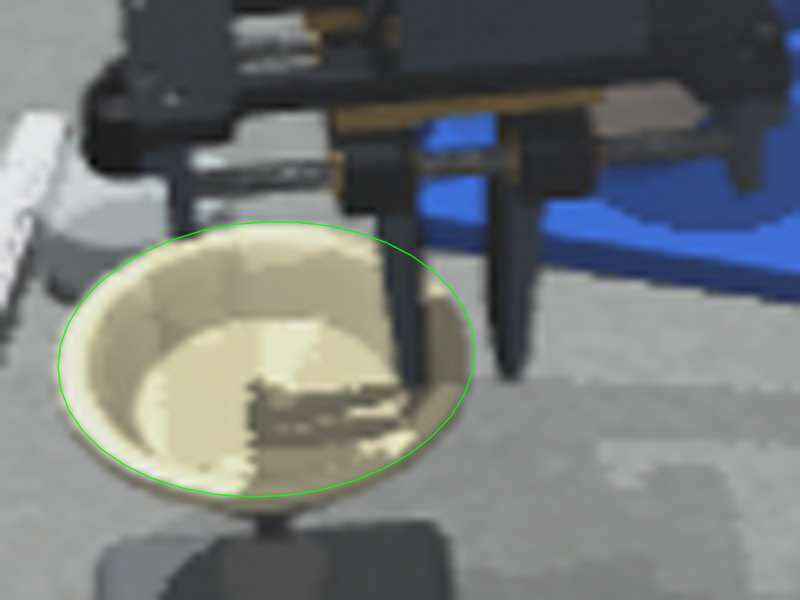

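```bash

python3 -m handwheel '{"gripper":[0.83,0.87,0.9,0.95,1],"offset":[[0,0,0],[0,0,0],[0,0,0],[0,0,0],[0,0,0]],"rot":[[0,0,0],[0,0,0],[0,0,0],[0,0,0],[0,0,0]]}' 15
python3 -m handwheel '{"gripper":[1,1,1],"offset":[[0,0,0],[0,0,0],[0,0,0]],"rot":[[0,0,0],[0,0,0],[0,0,0]]}' 15
python3 - <<'E'
from m import *
g=snap('side','s27',(240,180,340,255),8,[(circ((686.6,87.6),60,127.5),(0,255,0))])
print(fit(g,'side',(622,287),60,127.5,9),fit(g,'side',(686.6,87.6),60,127.5,8))
E
python3 plan.py 635.9 68.1 122.5 20.4
```

```text
time_s: 39.0
ee_pos: [633.9, 67.9, 122.5]
ee_rot: [91.4, 90.0, 21.8]
force: [0.7, 0.1, -0.2]
gripper_width: 10.7
time_s: 39.25
ee_pos: [633.9, 67.9, 122.5]
ee_rot: [81.0, 90.0, 11.4]
force: [-0.6, -0.1, -0.5]
gripper_width: 10.7
(array([621.6375, 286.1875]), np.float32(55.856087)) (array([686.3962963 ,  87.32222222]), np.float32(37.229336))
t 39.3 tcp [633.9  67.9 122.5] jaw 20.4 w 10.6 F [ 1.1  0.5 -0.3] q [  5.  28.  89.   0.  64. -15.]
offset [-0.   1.9  0.5] rot [-0.01  0.   -0.01] rows>= 0.0
```

View pics/s27.png

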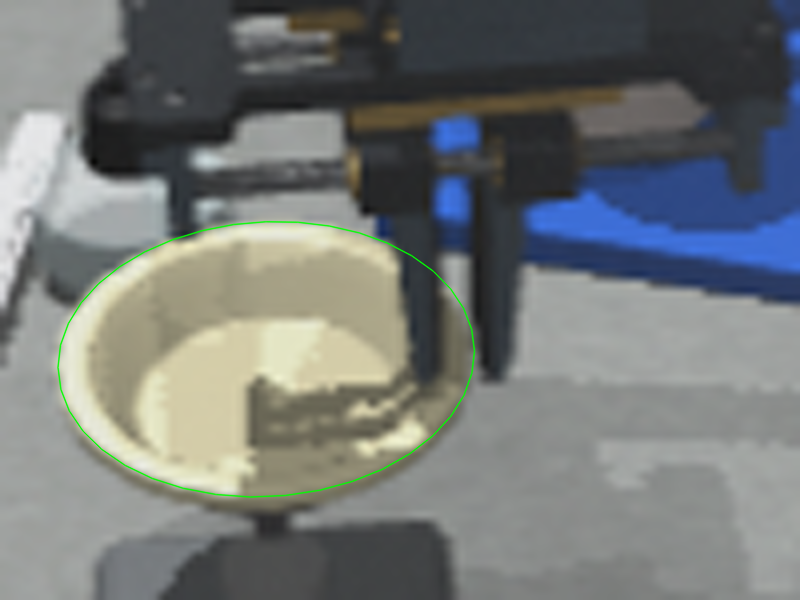

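```bash

python3 -m handwheel '{"gripper":[1,1,1,1],"offset":[[0,0,0],[0,0,0],[0,0,0],[0,0,0]],"rot":[[0,0,0],[0,0,0],[0,0,0],[0,0,0]]}' 60
python3 -m handwheel '{"gripper":[1,1,1,1,1],"offset":[[-3,0,0],[-6,0,0],[-10,0,0],[-15,0,0],[-20,0,0]],"rot":[[0,0,0],[0,0,0],[0,0,0],[0,0,0],[0,0,0]]}'
python3 -m handwheel '{"gripper":[1,1],"offset":[[0,0,0],[0,0,0]],"rot":[[0,0,0],[0,0,0]]}'
python3 - <<'E'
from m import *
p,M,s=tcp(); w=p[:2]+54.8*M[:2,1]; print(w,p)
g=snap('side','s28',(220,170,340,330),4.5,[(circ(w,60,p[2]+5),(0,255,0)),(circ((621.5,286.8),60,121.5),(0,0,255))])
print(fit(g,'side',w,60,p[2]+5,8),fit(g,'side',(622,287),60,121.5,9))
E
```

```text
time_s: 39.63
ee_pos: [633.8, 67.8, 122.4]
ee_rot: [21.4, 90.0, -48.2]
force: [0.9, -0.2, 0.3]
gripper_width: 8.9
time_s: 40.05
ee_pos: [633.6, 68.0, 142.8]
ee_rot: [-126.2, 90.0, 164.2]
force: [-0.2, -0.2, -0.9]
gripper_width: 9.0
time_s: 40.22
ee_pos: [634.0, 68.0, 143.0]
ee_rot: [83.5, 89.9, 13.9]
force: [0.4, -0.4, -1.5]
gripper_width: 8.4
[685.36909386  87.10711006] [634.00530695  68.00739868 142.96857533]
(array([686.15480815,  90.06425291]), np.float32(35.397015)) (array([621.36842105, 287.28947368]), np.float32(55.577183))
```

View pics/s28.png

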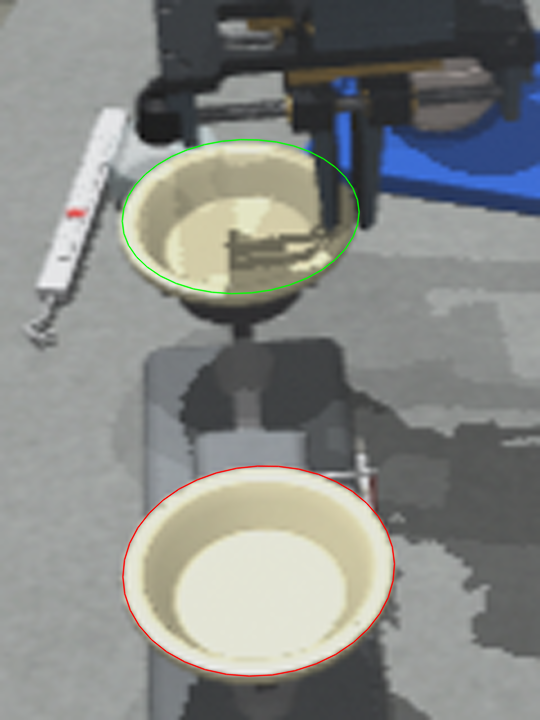

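```bash

python3 -m handwheel '{"gripper":[1,1,1,1,1],"offset":[[-4,0,0],[-10,0,0],[-16,0,0],[-20,0,0],[-20,0,0]],"rot":[[0,0,0],[0,0,0],[0,0,0],[0,0,0],[0,0,0]]}'
python3 plan.py 569.5 267.7 162 20.4
```

```text
time_s: 40.68
ee_pos: [634.6, 68.0, 164.0]
ee_rot: [76.5, 89.8, 6.9]
force: [0.3, 0.2, -1.5]
gripper_width: 8.8
t 40.68 tcp [634.6  68.  164. ] jaw 20.4 w 8.8 F [ 0.3  0.2 -1.5] q [  5.  26.  85.   0.  69. -15.]
offset [   1.9    8.5 -209.9] rot [-0.    0.04 -0.16] rows>= 5.0
```

```bash

python3 -m handwheel '{"gripper":[1,1,1,1,1],"offset":[[0,0,-10],[0,1,-25],[0,2,-42],[0,3,-60],[0,4,-80]],"rot":[[0,0,0],[0,0,0],[0,0,0],[0,0,0],[0,0,0]]}'
python3 -m handwheel '{"gripper":[1,1,1,1,1],"offset":[[0,1,-22],[0,2,-44],[0,3,-66],[0,4,-86],[0,4,-104]],"rot":[[0,0,0],[0,0,0],[0,0,0],[0,0,0],[0,0,0]]}'
python3 -m handwheel '{"gripper":[1,1,1,1,1],"offset":[[0,0,-13],[0,0,-20],[0,0,-24],[0,0,-25],[0,0,-25]],"rot":[[0,0,0],[0,0,0],[0,0,0],[0,0,0],[0,0,0]]}'
python3 plan.py 569.5 267.7 155 20.4
python3 - <<'E'
from m import *
p,M,s=tcp(); w=p[:2]+54.8*M[:2,1]; print(w,p)
g=snap('side','s29',(210,190,350,310),5.5,[(circ(w,60,p[2]+5),(0,255,0)),(circ((621.5,287),60,121.5),(0,0,255))])
f=snap('top','t29',(130,130,270,250),5,[(circ(w,60,p[2]+5),(0,255,0)),(circ((621.5,287),60,121.5),(0,0,255))])
E
```

```text
time_s: 41.1
ee_pos: [608.6, 146.0, 162.0]
ee_rot: [-128.3, 89.9, 162.1]
force: [-0.3, 1.0, -1.5]
gripper_width: 8.5
time_s: 41.52
ee_pos: [575.6, 245.8, 162.1]
ee_rot: [-138.8, 89.9, 151.6]
force: [-0.0, 0.2, -2.0]
gripper_width: 8.6
time_s: 41.93
ee_pos: [568.5, 266.4, 162.4]
ee_rot: [-20.7, 90.0, -90.3]
force: [0.3, 0.2, -1.0]
gripper_width: 8.9
t 41.93 tcp [568.5 266.4 162.4] jaw 20.4 w 8.9 F [ 0.3  0.2 -1. ] q [24. 25. 87. -0. 68.  4.]
offset [ 7.4  1.4 -0.9] rot [-0.01  0.02  0.01] rows>= 0.2
[619.87576475 285.44482515] [568.50855803 266.35425059 162.40268032]
```

View pics/s29.png

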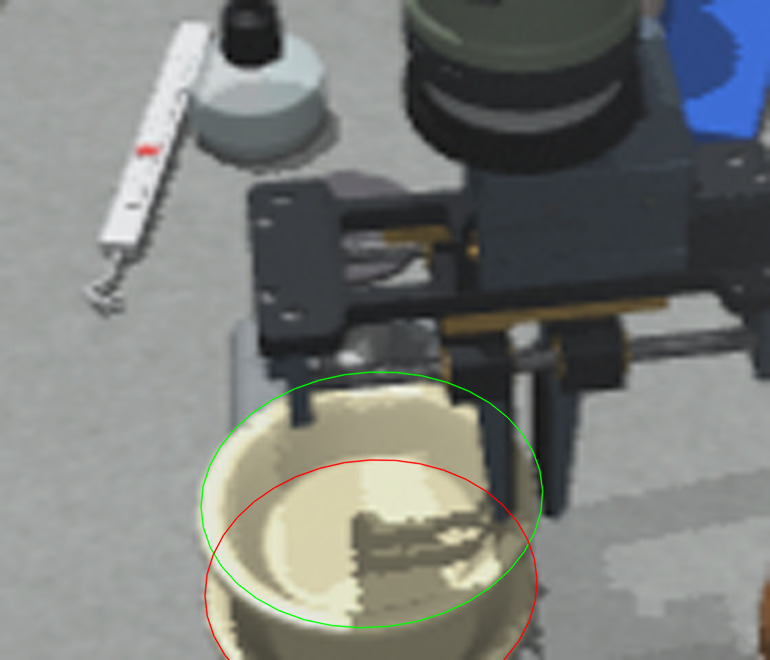

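View pics/t29.png

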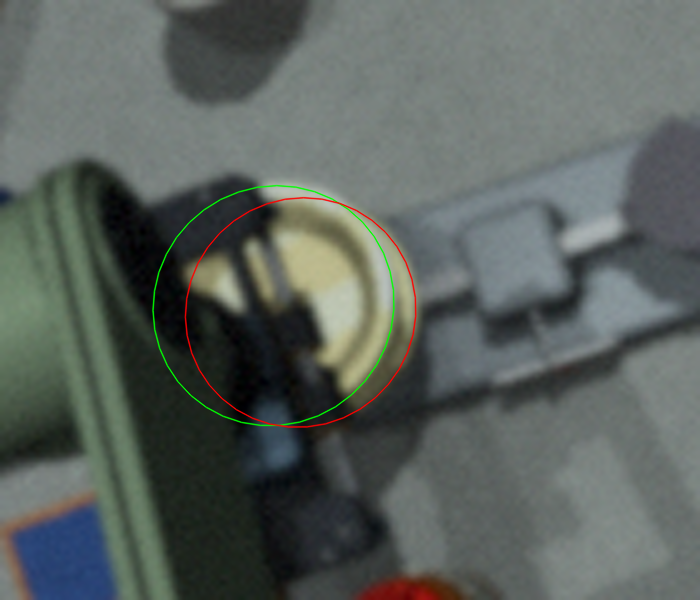

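```bash

python3 -m handwheel '{"gripper":[1,1,1,1,1],"offset":[[4,0.8,-1],[9,0.8,-1],[14,0.8,-1],[18,0.8,-1],[20,0.8,-1]],"rot":[[0,0,0],[0,0,0],[0,0,0],[0,0,0],[0,0,0]]}'
python3 -m handwheel '{"gripper":[1,1,1],"offset":[[0,0,0],[0,0,0],[0,0,0]],"rot":[[0,0,0],[0,0,0],[0,0,0]]}'
python3 - <<'E'
from m import *
p,M,s=tcp(); w=p[:2]+54.8*M[:2,1]; print(w,p,s['force'])
dr=[(circ(w+[.8,0],60,p[2]+4),(0,255,0)),(circ((621.5,287),60,121.5),(0,0,255))]
g=snap('side','s30',(210,230,350,350),5.5,dr)
f=snap('top','t30',(150,140,250,240),6,dr)
E
```

```text
time_s: 42.45
ee_pos: [568.4, 267.4, 141.3]
ee_rot: [-87.1, 89.9, -156.7]
force: [-0.3, 0.1, -1.7]
gripper_width: 8.6
time_s: 42.7
ee_pos: [569.1, 267.9, 142.6]
ee_rot: [98.6, 90.0, 29.0]
force: [-0.5, 0.7, -1.0]
gripper_width: 8.5
[620.416236   286.99741217] [569.0511363  267.90118626 142.64393286] [-0.49088454  0.68477286 -1.01104372]
```

View pics/s30.png

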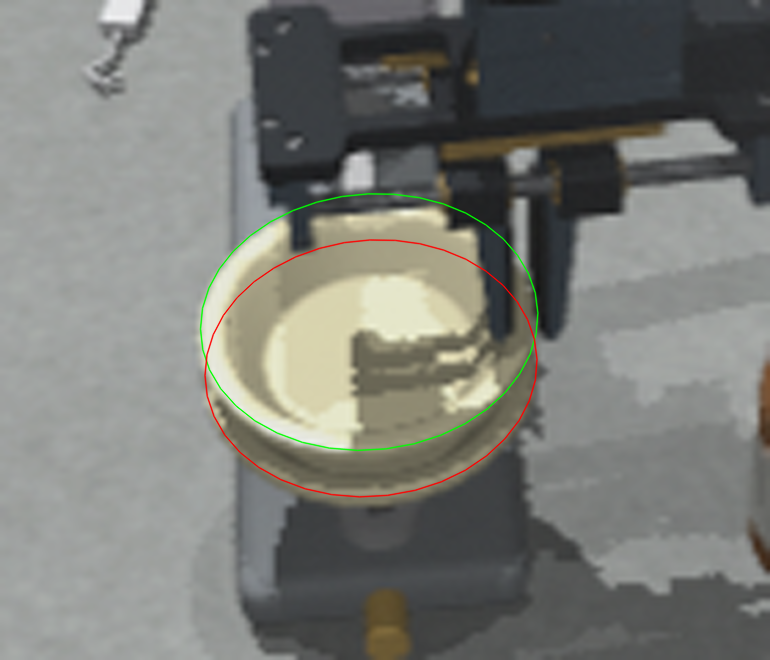

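View pics/t30.png

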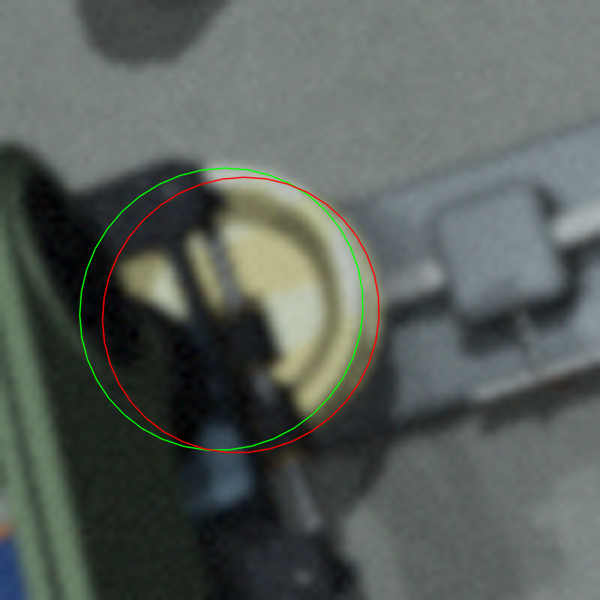

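```bash

python3 -m handwheel '{"gripper":[1,1,1,1,1],"offset":[[2,0,0],[4,0,0],[6,0,0],[8,0,0],[9,0,0]],"rot":[[0,0,0],[0,0,0],[0,0,0],[0,0,0],[0,0,0]]}'
python3 -m handwheel '{"gripper":[1,1,1,1,1],"offset":[[1,0,0],[2,0,0],[3,0,0],[4,0,0],[5,0,0]],"rot":[[0,0,0],[0,0,0],[0,0,0],[0,0,0],[0,0,0]]}'
python3 -m handwheel '{"gripper":[1,1],"offset":[[0,0,0],[0,0,0]],"rot":[[0,0,0],[0,0,0]]}'
```

```text
time_s: 43.22
ee_pos: [568.7, 267.7, 133.0]
ee_rot: [-91.0, 90.0, -160.6]
force: [-1.5, 0.1, -1.1]
gripper_width: 8.8
time_s: 43.63
ee_pos: [568.9, 267.8, 128.4]
ee_rot: [112.0, 90.0, 42.4]
force: [0.4, -0.4, -1.2]
gripper_width: 8.8
time_s: 43.8
ee_pos: [568.9, 267.8, 128.4]
ee_rot: [-141.6, 90.0, 148.8]
force: [1.2, -0.5, -1.2]
gripper_width: 8.8
```

```bash

python3 -m handwheel '{"gripper":[1,1,1,1],"offset":[[0.7,0,0],[1.4,0,0],[2,0,0],[2,0,0]],"rot":[[0,0,0],[0,0,0],[0,0,0],[0,0,0]]}'
python3 -m handwheel '{"gripper":[1,1,1,1],"offset":[[0.6,0,0],[1.2,0,0],[1.5,0,0],[1.5,0,0]],"rot":[[0,0,0],[0,0,0],[0,0,0],[0,0,0]]}'
python3 - <<'E'
from m import *
p,M,s=tcp(); w=p[:2]+54.8*M[:2,1]; print(w,p,s['force'])
dr=[(circ(w+[.8,0],60,129.5),(0,255,0)),(circ((621.5,287),60,121.5),(0,0,255))]
g=snap('side','s31',(210,230,350,350),5.5,dr)
E
```

```text
time_s: 44.13
ee_pos: [568.9, 267.8, 126.4]
ee_rot: [121.5, 90.0, 51.9]
force: [0.1, -1.1, -0.6]
gripper_width: 9.0
time_s: 44.47
ee_pos: [568.8, 267.8, 125.0]
ee_rot: [-110.3, 90.0, -179.9]
force: [-0.1, -0.0, 0.0]
gripper_width: 8.5
[620.16477808 286.88028853] [568.79945694 267.78464224 125.0046757 ] [-0.13198678 -0.0203336   0.03026218]
```

View pics/s31.png

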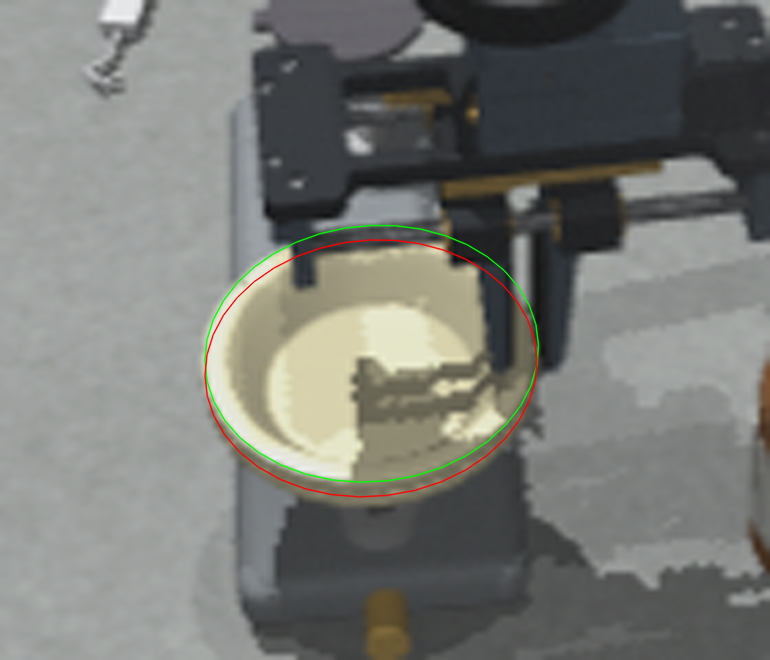

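```bash

python3 -m handwheel '{"gripper":[1,1,1],"offset":[[0.5,0,0],[1,0,0],[1,0,0]],"rot":[[0,0,0],[0,0,0],[0,0,0]]}'
python3 -m handwheel '{"gripper":[1,1,1],"offset":[[0.5,0,0],[1,0,0],[1,0,0]],"rot":[[0,0,0],[0,0,0],[0,0,0]]}' 20
```

```text
time_s: 44.77
ee_pos: [568.8, 267.8, 124.7]
ee_rot: [116.0, 90.0, 46.4]
force: [-3.3, -0.9, 5.0]
gripper_width: 8.7
time_s: 45.02
ee_pos: [568.5, 267.9, 124.1]
ee_rot: [-165.4, 90.0, 125.0]
force: [-3.7, -0.6, 7.7]
gripper_width: 10.3
```

```bash

python3 -m handwheel '{"gripper":[0.88,0.86,0.84,0.8,0.78],"offset":[[0,0,0],[0,0,0],[0,0,0],[0,0,0],[0,0,0]],"rot":[[0,0,0],[0,0,0],[0,0,0],[0,0,0],[0,0,0]]}' 10
python3 - <<'E'
from m import *
p,M,s=tcp(); print(p,s['force'],s['gripper_width'])
dr=[(circ((621.2,287),60,129.5),(0,255,0)),(circ((621.5,287),60,121.5),(0,0,255))]
g=snap('side','s32',(210,230,350,350),5.5,dr)
E
```

```text
time_s: 45.43
ee_pos: [569.1, 267.8, 122.6]
ee_rot: [71.5, 90.0, 1.9]
force: [0.2, -0.3, 0.7]
gripper_width: 19.7
[569.0854615  267.8357035  122.58455877] [ 0.24484141 -0.31852324  0.74897955] 19.693512104521762
```

View pics/s32.png

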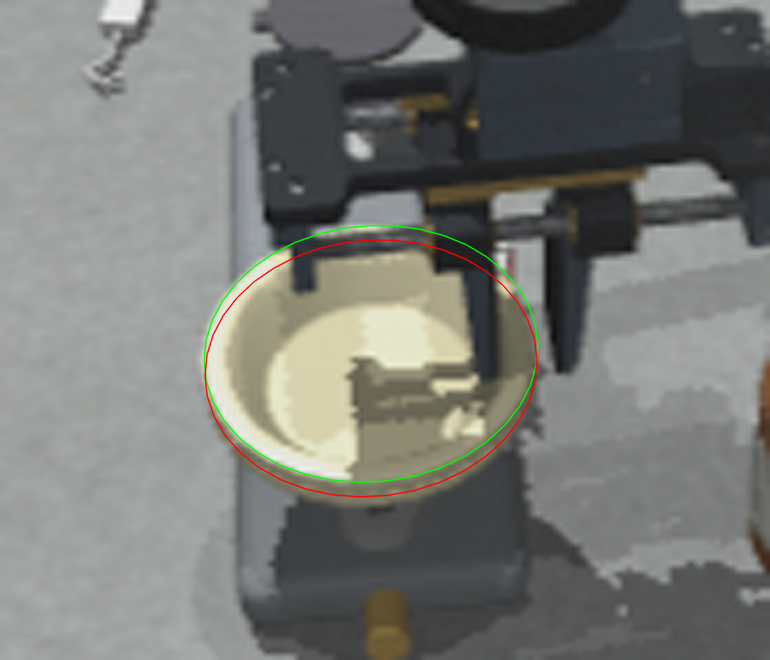

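```bash

python3 -m handwheel '{"gripper":[0.78,0.78,0.78,0.78,0.78],"offset":[[-5,0,0],[-20,0,0],[-45,0,0],[-80,0,0],[-100,0,0]],"rot":[[0,0,0],[0,0,0],[0,0,0],[0,0,0],[0,0,0]]}'
python3 -m handwheel '{"gripper":[0.78,0.78,0.78,0.78,0.78],"offset":[[0,-30,0],[0,-65,0],[0,-100,0],[0,-130,-20],[0,-150,-40]],"rot":[[0,0,0],[0,0,0],[0,0,0],[0,0,0],[0,0,0]]}'
python3 -m handwheel '{"gripper":[0.78,0.78,0.78,0.78,0.78],"offset":[[0,0,-20],[0,0,-40],[0,0,-60],[0,0,-70],[0,0,-70]],"rot":[[0,0,0],[0,0,0],[0,0,0],[0,0,0],[0,0,0]]}'
python3 - <<'E'
from m import *
dr=[(circ((621.5,287),60,129.5),(0,255,0)),(circ((621.5,287),60,121.5),(0,0,255))]
g=snap('side','s33',(210,230,350,350),5.5,dr)
f=snap('top','t33')
show(f,'top','t33b',(130,130,270,250),5,dr)
for z in (127.5,129.5,131.5): print(z,fit(f,'top',(621.5,287),60,z,6),fit(g,'side',(621.5,287),60,z,6))
for z in (147,): print(fit(f,'top',(644.5,-209),46,z,6),fit(g,'side',(644.5,-209),46,z,6))
cv2.imwrite('pics/s33f.png',g)
E
```

```text
time_s: 45.9
ee_pos: [569.9, 268.2, 226.5]
ee_rot: [94.3, 89.7, 24.7]
force: [1.0, -0.7, 0.9]
gripper_width: 20.4
time_s: 46.32
ee_pos: [411.8, 251.7, 223.4]
ee_rot: [-91.6, 90.0, -161.3]
force: [-0.2, 1.2, 0.4]
gripper_width: 19.9
time_s: 46.73
ee_pos: [389.5, 320.2, 223.1]
ee_rot: [137.0, 90.0, 67.5]
force: [-0.2, 0.2, 0.3]
gripper_width: 20.4
127.5 (array([622.67391304, 287.48913043]), np.float32(42.826572)) (array([622.5, 286. ]), np.float32(54.54638))
129.5 (array([622.40816327, 286.76530612]), np.float32(42.844505)) (array([621.96774194, 287.64516129]), np.float32(54.351284))
131.5 (array([622.20588235, 286.15686275]), np.float32(42.824196)) (array([621.41071429, 289.30357143]), np.float32(54.08353))
(array([ 647.5       , -210.83333333]), np.float32(25.815763)) (array([ 646.70588235, -209.52941176]), np.float32(18.042986))
```

View pics/s33.png

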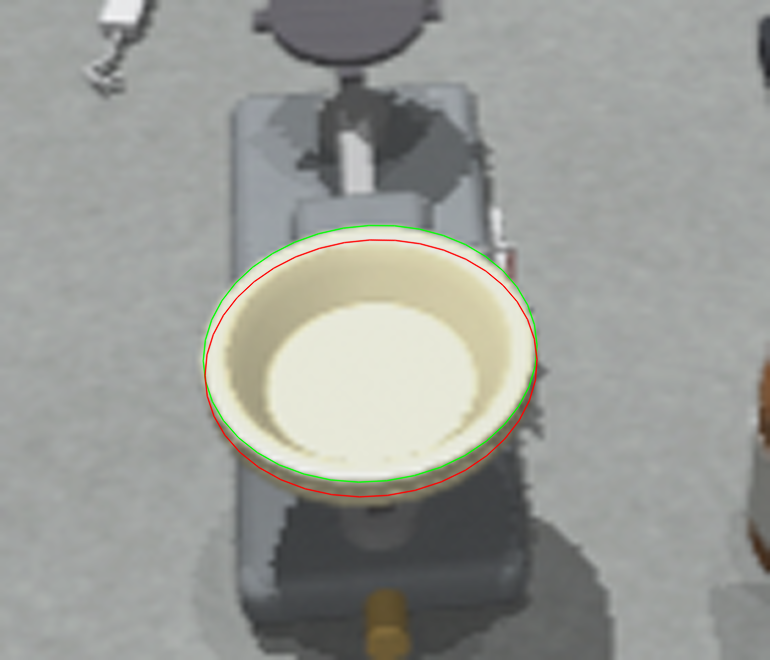

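View pics/t33b.png

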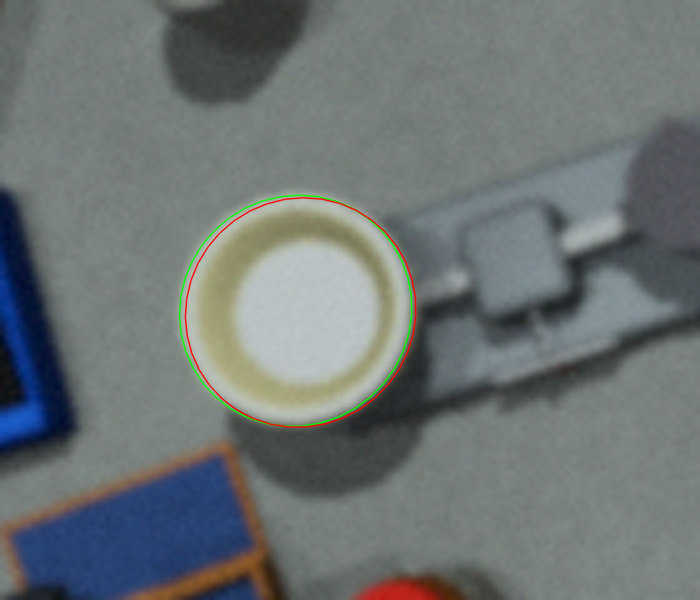

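View pics/s33f.png

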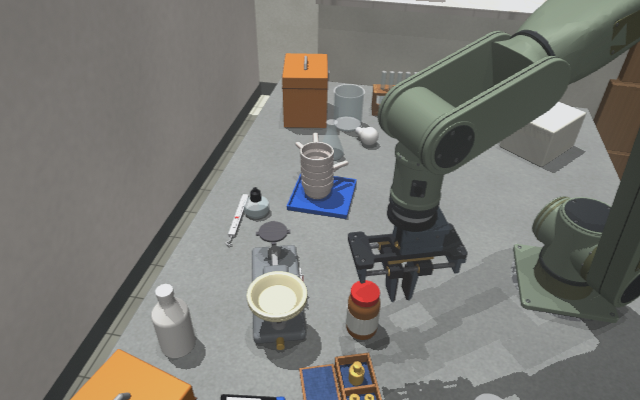

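View pics/t33.png

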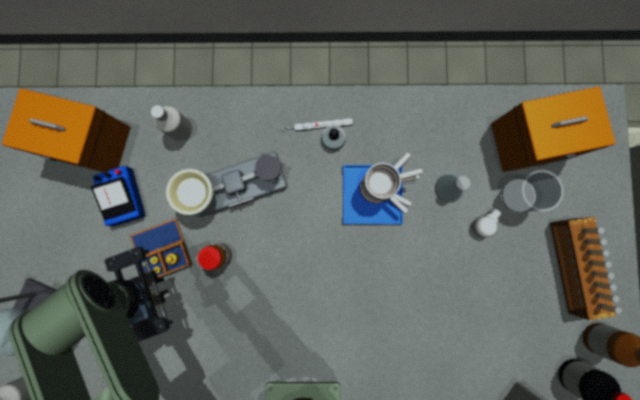

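```bash
python3 - <<'E'
from m import *
g=cv2.imread('pics/s33_raw.png');f=cv2.imread('pics/t33_raw.png')
C=[(0,0,255),(0,255,0)]*3
dr=[(circ((645.5,-209.5),46,59+22*i)[:],C[i]) for i in range(5)]
show(g,'side','s34',(285,130,355,210),8,dr)
show(f,'top','t34',(340,145,440,225),7,dr[:1]+dr[-1:])
# silhouette of collars in side: left/right edges per level
gr=cv2.cvtColor(g,cv2.COLOR_BGR2GRAY).astype(float)
gr=cv2.GaussianBlur(gr,(0,0),.7)
for i in range(5):
    q=proj('side',[[645.5,-209.5,59+22*i-11]])[0]; r=int(round(q[1])); rows=gr[r-1:r+2].mean(0)
    d=np.gradient(rows); x0=int(q[0])
    def sub(a,b):
        k=a+np.argmax(np.abs(d[a:b])); w=np.abs(d[k-1:k+2]); return k+(w[2]-w[0])/w.sum()
    L=sub(x0-24,x0-8);Rr=sub(x0+8,x0+24); print(i,round(q[0],2),round(L,2),round(Rr,2),'mid-dev',round((L+Rr)/2-q[0],2),'w',round(Rr-L,2))
E
```

```text
0 316.41 297.96 333.43 mid-dev -0.72 w 35.47
1 316.51 299.78 332.94 mid-dev -0.15 w 33.16
2 316.61 300.18 332.73 mid-dev -0.15 w 32.55
3 316.72 300.02 323.83 mid-dev -4.79 w 23.8
4 316.82 304.96 332.02 mid-dev 1.67 w 27.06
```

View pics/s34.png

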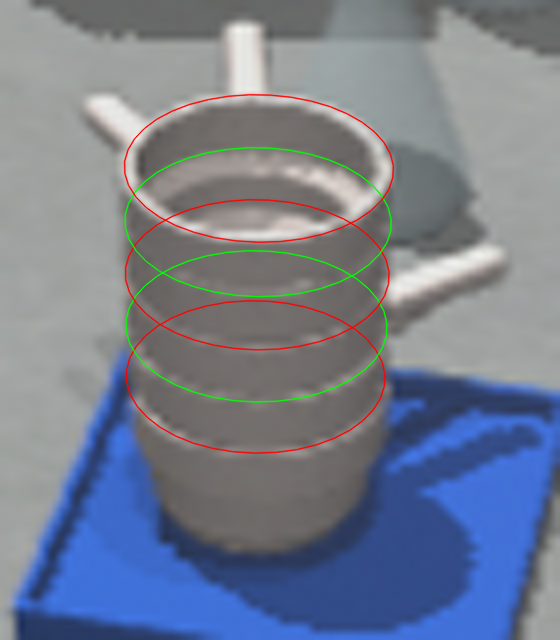

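View pics/t34.png

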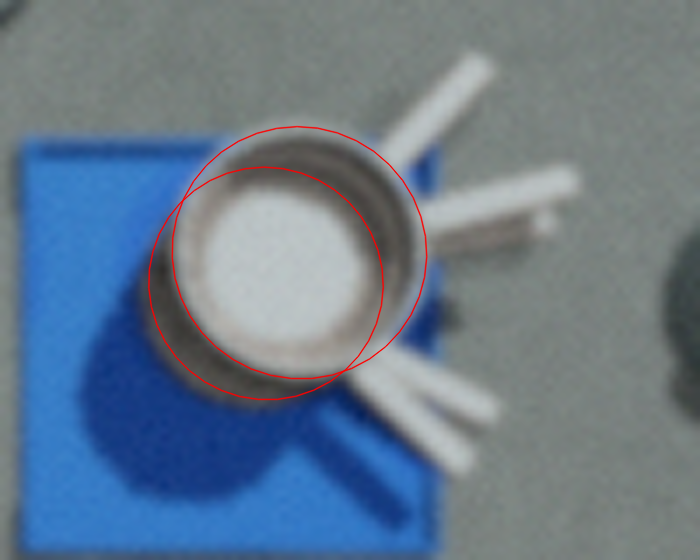

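```bash
python3 - <<'E'
from h import *
g=cv2.imread('pics/s33_raw.png');f=cv2.imread('pics/t33_raw.png')
dr=[(circ((688.4,87.7),34,106),(0,255,0))]
show(f,'top','a',(235,135,305,200),5,dr);show(g,'side','b',(240,205,310,270),5,dr)
cv2.imwrite('pics/m35.png',np.hstack([cv2.imread('pics/a.png'),cv2.imread('pics/b.png')]))
E
```

```text
(no output)
```

View pics/m35.png

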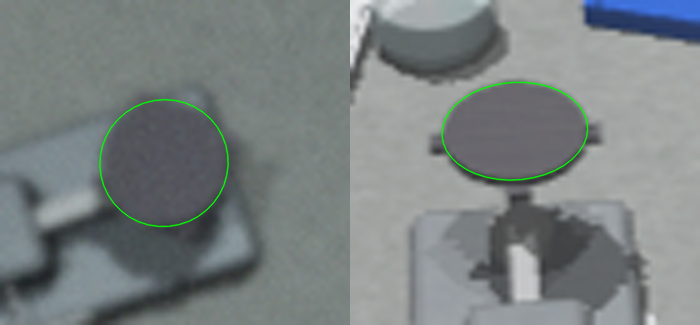

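The free carrier lies exactly where pan R stood, at (688, 88). So the nested pair on the other carrier, at (622, 287) and 210 mm away, is centred. Handing in.

```bash
python3 -c "
from workcell import *
s=state();print(s['time_s'],s['qvel'].round(2),s['force'].round(1))
print(job_done())"
```

```text
46.8333 [-1.08 -0.19  0.42 -0.1   0.02  0.09] [ 0.1 -0.4 -0.3]
the job is handed in; nothing more can be done
None
```

The balance is cleared and put to rest, and the job was handed in at 46.8 s. No verdict is reported, so the results below are from my own camera checks.

- **Casseroles:** The balance casserole and all three bench ones are nested by rim grasps into the one on the tray. The five stand upright as a single stack. The top one's axis measured about 3 to 4 mm off the base one's in both cameras. That is inside the 6 mm limit, but it is the tightest margin.
- **Weight:** It stands upright in the empty bay.
- **Pans:** The +y pan holds the other, rim on rim about 8 mm higher. Axes agree within about 1 mm, and the pair is centred on the carrier within about 2 mm.
- **Corrections:** The first grip on the pan rim pushed its carrier down about 5 mm. I reopened and gripped about 3 mm higher, and it then lifted cleanly, tilted slightly until it nested.
- **Bystanders:** The jar, flask and burner look unmoved in the final pictures. The gripper was clear of everything when I handed in.

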